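# Stow the tall tension gauge in the drop-front tool chest

## Robot

A 6-joint arm with a two-finger parallel gripper is mounted at the origin on the work surface. World frame = base frame: x ahead of the robot, y to its left, z up, the work surface at z = 0. Lengths are in m, angles in rad, forces in N, time in s.
With the tool pointing down it reaches from about 0.35 to 0.775 m from the base axis. Payload 7.3 kg.
Tool frame: the origin (TCP) lies at the very end of the fingers, on their centre line; the grasp point (between the pads) lies 19 mm behind it (robot.tcp_to_grasp is the distance from the TCP to the grasp point, in m); x points along the fingers, y is the direction in which the jaws open and shut, and the axes are right-handed (so a half turn about x gives the same grasp; the last joint's range is limited). The gripper opens to 92 mm and grips with 3 to 60 N. Pads are 19 mm wide; open, the fingers measure 130 mm over their backs; the gripper's body (75 mm by 190 mm) begins 47 mm behind the grasp point.
Start: joints at [-1.276, 0.342, 1.524, -0, 1.275, -0.146], TCP at [0.224, -0.475, 0.227] pointing down, gripper open.
Joint ranges: [-2.53, 2.53], [-0.77, 2.02], [0.04, 2.7], [-1, 4.14], [0.28, 2.66], [-3.11, 3.11]. Speed limits (rad/s): [2.57, 2.57, 3.14, 3.14, 3.14, 3.14].

## Interface

Orientations are given as [roll, pitch, yaw] about the fixed x, y, z axes, in that order (R = Rz(yaw) Ry(pitch) Rx(roll)).
In Python, from cell import robot gives the robot as it stands.
- The arm moves only by the tool move_arm, never from a script. Its argument "increments" is a list of rows, each a list of 4 numbers: the shift along the tool's x, y, z normalised to -1 to 1, where 1 is 40 cm, then the turn about the tool's x normalised to -1 to 1, where 1 is 60 degrees. In form: [[dx, dy, dz, twist], ...]. A call has 1 to 5 rows; each row is the pose to reach, as a shift and turn from the pose commanded when the call began, along the tool's axes at that moment; what a row does not reach only later rows make up. A row lasts 1/8 s, in which the tool goes at most 62.5 mm and 10.7 degrees, less where a joint would pass 70% of its speed; a pose out of reach is approached as far as the arm can. A call with a number of a shift or a turn outside -1 to 1 is refused whole. A call with a gripper value outside its range is refused whole. "gripper" is the closure, from 0 (fully open) to 1 (shut), set as the call begins (left out, the last holds). The fingers move at their own pace and stop on an object; "squeeze" is the grip in N (left out, the last holds). Time passes only in rows, so rows that repeat a pose let the fingers close. It gives the time, the measured TCP pose, the force and the opening at its end, in the units of the state.
- robot.observe(): the state, without advancing time (a new reading comes with each control period).
- robot.read_camera(name): name is "scene" or "top" or "wrist"; returns the picture (384x512x3 uint8, red, green, blue); there is no depth.
- robot.camera_params(name): a dict with "fx", "fy", "cx", "cy" (pixels), "k1" (the pictures are not rectified: a ray, as slopes to the right and down, at radius r is drawn at 1 + k1 r^2 times it, then the intrinsics apply), "R" (3x3) and "t" (3): a world point X has camera coordinates R X + t; the wrist camera has in their place "tool_from_camera" (4x4, takes a point from camera to tool coordinates, whose origin is the TCP and whose axes are the tool frame's). Camera axes: x right, y down, z forward; pixel columns grow to the right and rows downward; lengths in m; the calibration is good to about 2 mm. A picture is of the moment at which its call begins: read the wrist's pose just before it. camera_params takes no time and is no camera call.
- robot.hand_in(): hands the job in, once; it reports no verdict.
The state is a dict: "time": time; "qpos": joint angles; "qvel": joint speeds; "joint_efforts": joint torques, N m; "tool_pos": TCP position; "tool_rot": TCP orientation; "contact_force": force on the tool from outside, world axes, zero at the start; "torque": the same for the moment, N m; "opening": finger opening in m.
Only numpy, scipy, OpenCV 4.12 (cv2) and the standard library are available. Lean on these libraries where they do the work, as an engineer would, in place of code of your own. Each camera call takes 0.05 s, during which the arm holds its last target.

## Task

Press the brass push lock on top of the green tool chest and let the sprung front drop fully open by itself without the robot touching it. Then put the tall, top-heavy brass-headed gauge away in the bay just behind the chest's low front fascia: lift it over the fascia, carry it slowly and upright, feel for the bay floor, set it down gently without dropping or pressing hard, and leave it standing there on its own. Do not disturb the feed roll, bending iron or typebar guide.

Things in the scene. Friction and masses are not known exactly. Their poses are not given: they have to be found in the camera images.
- chest: Green steel tool chest fixed to the desk, 150 deep (x) x 190 wide (y) x 280 mm high; origin at the centre of its underside, x from its front to its back, z up. Chest offsets below are in this frame. Front: fixed fascia x -75 to -67, 42 high, with the drop-front above it leaning back. Side walls 5 thick, inside width 180; their front edges lean back from x -75 low down to x -48 at the roof.
- bay (a point): Middle of the bay for the gauge, level with the fascia's top (chest x -31, y 0, z 42). Bay: fascia's back x -67 to a 100 high steel step at x +5, so the gauge's axis goes at x -31 (room 10 either way), y within 60. Its floor is a fixed tray whose height is NOT reported: top anywhere from z 6 to z 36; feel for it. The chest's back above the step is a clear pane.
- roof_edge (a point): Middle of the roof's front edge (chest x -48, underside z 275, top z 280). The roof overhangs the bay, so a gripper pointing straight down cannot get in: come from the front with the tool leaning 30 to 45 degrees from vertical, its fingers pointing down and towards the chest's back (+x).
- lock (a joint): Brass push button of the lock on the chest roof, m pressed down: 0 out, 0.010 fully in. Springy: about 3 N to start, 6 N fully in. The front is released when it is pressed beyond about 0.006.
- lock_top (a point): Centre of the top face of the brass button (26 mm across), 16 mm above the chest's roof when out; chest frame x -30, y 0, z 296. Press straight down.
- hatch (a joint): Drop-front of the chest, hinged along its lower edge just above the fascia, rad: 0 shut, about 1.67 when fully open. Lock pressed, it swings open by itself in about 1 s, towards the robot. 176 wide, 232 mm long; open, it lies level about 45 mm above the desk, reaching 232 mm in front of the chest, a small hook standing 25 mm up near its outer edge. Must not be touched.
- hatch_edge (a point): Middle of the free edge of the drop-front (232 mm from its hinge).
- gauge: Tall top-heavy gauge, 148 mm high, about 0.5 kg, loose, upright beside the chest. Origin under its foot's centre, z up. Steel foot 52 across, 6 to 10 thick; column 12 across; heavy brass drum head 38 across, z 102 to 148, white dial on top. Round: grip from any side. Gripped on the head (z 125) it hangs steady, on the column it swings over. It topples beyond about 15 degrees.
- feed_roll: Bystander: black rubber feed roll, 38 across, 190 mm long with its spindle, on a wooden cradle, 53 mm high; origin under its middle, roll along its y axis.
- bending_iron: Bystander: wooden-handled bending iron lying flat, 190 mm long along its x axis, 24 mm high; origin under it, 10 mm towards the handle from the ferrule.
- typebar_guide: Bystander: chrome typebar guide, a flat toothed arc about 120 x 40 mm, 18 mm high; origin under it.

How it is judged:
By the outcome, as a careful person would: the job done as asked, in the order asked, and still so for the second after the job is handed in, with the robot touching nothing.
It also fails if it takes over 61 s, if anything falls off the work surface, if the arm or the gripper's body presses on something with over 40 N, if the wrist force passes 120 N, or if a joint passes its speed limit or range.

## Working session

There is one attempt and no reset: what is moved stays moved. The work goes in short steps, Python scripts to look and compute and a tool call to move; the robot and the scene stay as the last step left them, time stands still between calls to the robot, and variables do not carry over. Pictures are saved under pics/ and viewed, and the job is handed in when it is done.

Besides the shell and the picture viewer there is one more tool, called after "Emit:" as name([rows], argument=value, ...), one row to a line, values as JSON. move_arm: Moves the arm, as the interface text tells. Its arguments: {"type":"object","properties":{"increments":{"type":"array","items":{"type":"array","items":{"type":"number"}}},"gripper":{"type":"number"},"squeeze":{"type":"number"}},"required":["increments"]}

```bash
ls; mkdir -p pics
python3 - <<'E'
from cell import robot
import cv2, numpy as np
print(robot.observe())
for n in ("scene","top","wrist"):
    p=robot.camera_params(n); print(n,{k:np.round(v,4).tolist() for k,v in p.items()})
    im=robot.read_camera(n); cv2.imwrite(f"pics/{n}0.png",im[:,:,::-1])
E
```

```text
pics
{'time': 0.0, 'qpos': array([-1.27599223e+00,  3.42691386e-01,  1.52504696e+00, -4.80467114e-05,
        1.27538945e+00, -1.45985958e-01]), 'qvel': array([-0.00037467, -0.00041487,  0.00171844, -0.00036146,  0.00108655,
        0.00233244]), 'joint_efforts': array([-1.11443722e-03, -4.31248212e+01, -2.44212538e+01,  7.17292889e-02,
        5.61598269e-02, -1.34935053e-04]), 'tool_pos': array([ 0.22388324, -0.47440437,  0.22605078]), 'tool_rot': array([-1.68686301,  1.5692605 ,  1.89553372]), 'contact_force': array([-0.03072921, -0.60008438,  0.66415254]), 'torque': array([-0.02155703, -0.00223643, -0.01589576]), 'opening': 0.09187700779107776}
scene {'fx': 349.5729, 'fy': 349.5729, 'cx': 252.7719, 'cy': 189.8965, 'k1': -0.0982, 'R': [[-1.0, -0.0053, -0.0054], [-0.0022, 0.8844, -0.4668], [0.0072, -0.4668, -0.8843]], 't': [0.5367, 0.0678, 1.1117]}
top {'fx': 425.4668, 'fy': 425.4668, 'cx': 255.8201, 'cy': 194.5565, 'k1': -0.023, 'R': [[0.0265, -0.9996, -0.0016], [-0.994, -0.0262, -0.1062], [0.1062, 0.0044, -0.9943]], 't': [-0.0212, 0.5637, 1.2137]}
wrist {'fx': 342.2323, 'fy': 342.2323, 'cx': 248.8388, 'cy': 188.7206, 'k1': -0.0204, 'tool_from_camera': [[-0.001, -0.251, 0.968, -0.1571], [1.0, -0.0002, 0.001, 0.0002], [-0.0, 0.968, 0.251, -0.0669], [0.0, 0.0, 0.0, 1.0]]}
```

View pics/scene0.png

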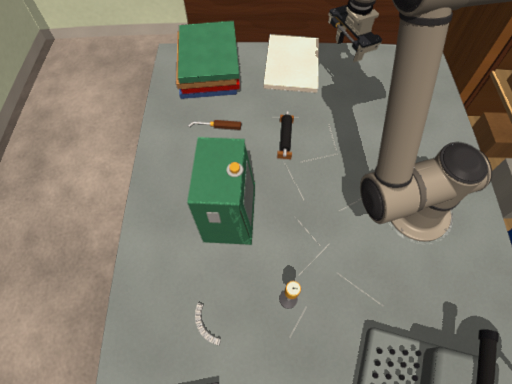

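View pics/top0.png

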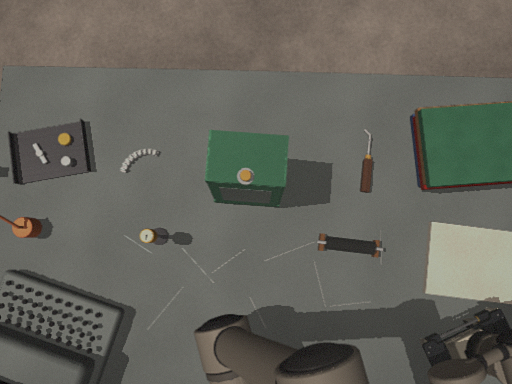

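View pics/wrist0.png

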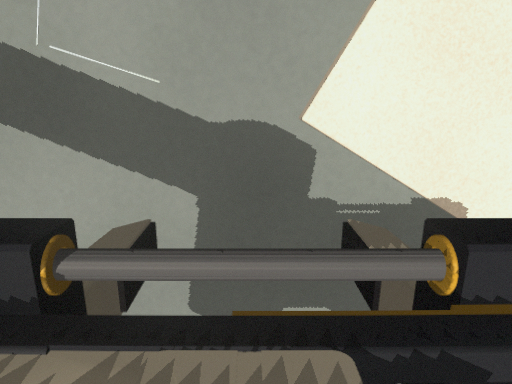

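The scene view shows the chest with its lock at about (235,169) and the gauge at (292,290). The top view shows the lock at (246,176) and the gauge dial at (148,236). The chest front faces the robot. Next I'll measure them.

```bash
cat > h.py <<'E'
import numpy as np, cv2
from scipy.spatial.transform import Rotation as Ro
def und(p,u,v):
    K=np.array([[p['fx'],0,p['cx']],[0,p['fy'],p['cy']],[0,0,1.]])
    q=cv2.undistortPoints(np.array([[[u,v]]],float),K,np.array([p['k1'],0,0,0.]))[0,0]
    return q
def ray(p,u,v):
    q=und(p,u,v); R=np.array(p['R']);t=np.array(p['t'])
    d=R.T@np.array([q[0],q[1],1]); return -R.T@t, d/np.linalg.norm(d)
def plane(p,u,v,z):
    o,d=ray(p,u,v); return o+d*(z-o[2])/d[2]
def tri(p1,uv1,p2,uv2):
    o1,d1=ray(p1,*uv1);o2,d2=ray(p2,*uv2)
    s=np.linalg.lstsq(np.c_[d1,-d2],o2-o1,rcond=None)[0]
    a=o1+s[0]*d1;b=o2+s[1]*d2
    return (a+b)/2,np.linalg.norm(a-b)
def proj(p,X):
    c=np.array(p['R'])@X+np.array(p['t']);x,y=c[:2]/c[2];f=1+p['k1']*(x*x+y*y)
    return p['fx']*x*f+p['cx'],p['fy']*y*f+p['cy']
def rot(s): return Ro.from_euler('xyz',s['tool_rot']).as_matrix()
E
python3 - <<'E'
from h import *
from cell import robot
ps={n:robot.camera_params(n) for n in("scene","top")}
print([a for a in dir(robot) if a[0]!='_'], robot.tcp_to_grasp)
for n in ps:
    im=cv2.imread(f"pics/{n}0.png"); hsv=cv2.cvtColor(im,cv2.COLOR_BGR2HSV)
    g=cv2.inRange(hsv,(60,80,20),(85,255,255))
    ws=(np.s_[150:185,225:250] if n=="scene" else np.s_[165:190,233:260])
    k,l,st,ce=cv2.connectedComponentsWithStats(g)
    for i in range(1,k):
        if st[i,4]>500: print(n,'green',st[i],ce[i])
    o=cv2.inRange(hsv,(8,120,100),(30,255,255))
    k,l,st,ce=cv2.connectedComponentsWithStats(o)
    for i in range(1,k):
        if st[i,4]>8: print(n,'brass',st[i],ce[i].round(1))
    a,b,c,d=(180,120,270,250) if n=="scene" else (195,120,300,215)
    crop=im[b:d,a:c]; cv2.imwrite(f"pics/{n}_chest.png",cv2.resize(crop,None,fx=4.5,fy=4.5,interpolation=cv2.INTER_CUBIC))
    a,b,c,d=(265,260,315,320) if n=="scene" else (120,210,200,260)
    crop=im[b:d,a:c]; cv2.imwrite(f"pics/{n}_gauge.png",cv2.resize(crop,None,fx=8,fy=8,interpolation=cv2.INTER_CUBIC))
E
```

```text
['IKError', 'camera_params', 'hand_in', 'observe', 'read_camera', 'tcp_to_grasp'] 0.0188
scene green [ 179   21   60   62 3306] [207.43194192  51.93799153]
scene green [ 188  137   65  107 5147] [219.437925  190.7101224]
scene brass [460  19  52  84 699] [487.7  60.5]
scene brass [176  32  61  57 338] [200.9  79.2]
scene brass [492  69  20  45 433] [503.9  84.9]
scene brass [485 113  27  29 591] [500.  126.2]
scene brass [468 116  12  11  70] [473.2 119.2]
scene brass [210 120  31   7 142] [224.8 123.1]
scene brass [278 151  14   8  76] [284.3 154.7]
scene brass [488 157  17  13 108] [494.9 161.2]
scene brass [230 162  10  11  93] [234.3 167. ]
scene brass [504 219   8  11  66] [508.2 223.2]
scene brass [285 281  16  18  84] [290.7 292.5]
top green [ 418  103   94   84 6922] [467.12005201 143.91707599]
top green [ 205  130   84   59 3805] [246.64257556 157.36320631]
top brass [ 58 133  12  12 117] [ 63.7 138.5]
top brass [365 155   6   4  22] [367.7 156.5]
top brass [241 170  10  11  90] [245.3 175. ]
top brass [  0 217  32  21 315] [ 20.8 226.8]
top brass [144 229   9   3   9] [148.  229.4]
top brass [145 233   9  10  16] [150.6 238.9]
top brass [320 234   5   6  20] [322.  236.6]
top brass [376 240   3   7  16] [377.1 242.6]
top brass [319 244   5   7  22] [321.  246.9]
top brass [374 251   4   6  14] [376.1 254.2]
```

View pics/scene_chest.png

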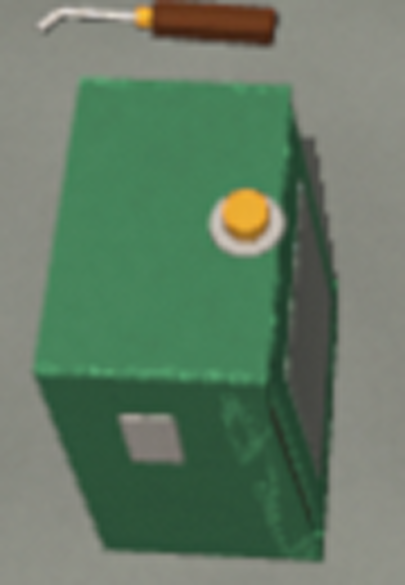

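View pics/top_chest.png

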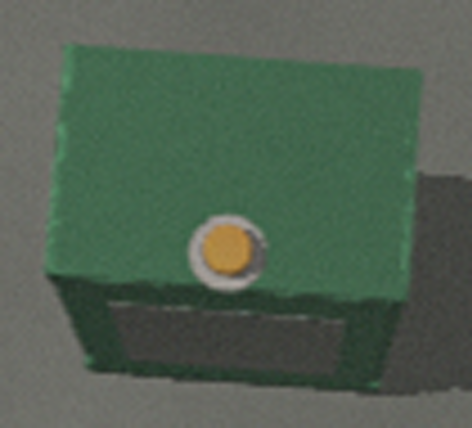

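View pics/scene_gauge.png

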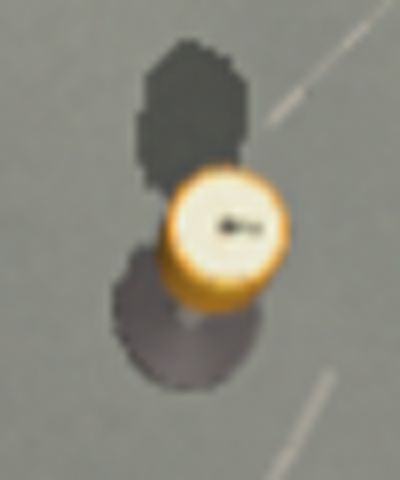

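View pics/top_gauge.png

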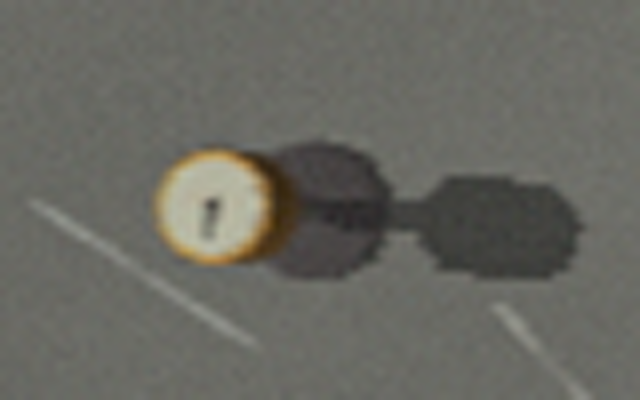

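The chest roof corners, button and dial are clear in both crops. I'll triangulate them and check against the known heights.

Run:
```python
from h import *
from cell import robot
ps=robot.camera_params("scene");pt=robot.camera_params("top")
S=lambda x,y,s=4.5,o=(180,120):((x+.5)/s-.5+o[0],(y+.5)/s-.5+o[1])
T=lambda x,y,s=4.5,o=(195,120):S(x,y,s,o)
def show(n,a,b,z):
    X,e=tri(ps,a,pt,b); print(n,X.round(4),'gap',round(e,4),'planes',plane(ps,*a,z)[:2].round(4),plane(pt,*b,z)[:2].round(4))
show('lock',S(245,211),T(227,249),.296)
c=[]
# scene corners: image right=-x, down=+y
for n,a,b in [('back,-y',S(80,80),T(420,70)),('front,-y',S(292,87),T(403,300)),('front,+y',S(268,382),T(48,275)),('back,+y',S(37,372),T(68,45))]:
    show(n,a,b,.28)
show('dial',S(227,229,8,(265,260)),T(214,207,8,(120,210)),.148)
show('foot',S(187,318,8,(265,260)),T(322,210,8,(120,210)),.008)
```

```text
lock [0.5801 0.0185 0.2985] gap 0.0001 planes [0.5804 0.0169] [0.5805 0.0186]
back,-y [ 0.6796 -0.0794  0.2836] gap 0.0006 planes [ 0.6801 -0.082 ] [ 0.6808 -0.0797]
front,-y [ 0.5573 -0.0727  0.2858] gap 0.001 planes [ 0.557  -0.0768] [ 0.5586 -0.0731]
front,+y [0.5665 0.1117 0.2812] gap 0.0003 planes [0.5664 0.1111] [0.5668 0.1118]
back,+y [0.6882 0.106  0.2809] gap 0.0019 planes [0.6874 0.1058] [0.6895 0.1061]
dial [0.4358 0.2771 0.1497] gap 0.0006 planes [0.4353 0.2768] [0.4361 0.2775]
foot [ 0.4357  0.2763 -0.0026] gap 0.0019 planes [0.4357 0.2785] [0.4366 0.2737]
```

Heights and gaps agree to 2–5 mm. The chest yaw is about -2.8°, its origin is near (0.610, 0.017) and the gauge is at (0.436, 0.277). Before planning the tilted entry I want a closer look at the gripper's shape.

Run:
```python
import cv2
im=cv2.imread("pics/scene0.png");c=im[0:80,310:420];a=cv2.resize(c,None,fx=5,fy=5,interpolation=cv2.INTER_CUBIC)
cv2.imwrite("pics/g1.png",a)
im=cv2.imread("pics/top0.png");c=im[290:384,400:512];a=cv2.resize(c,None,fx=5,fy=5,interpolation=cv2.INTER_CUBIC)
cv2.imwrite("pics/g2.png",a)
```

```text
(no output)
```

View pics/g1.png

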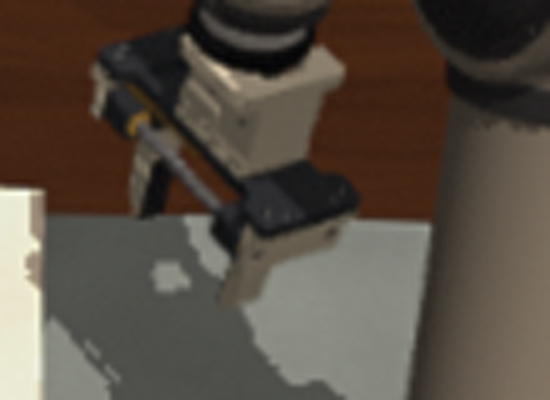

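View pics/g2.png

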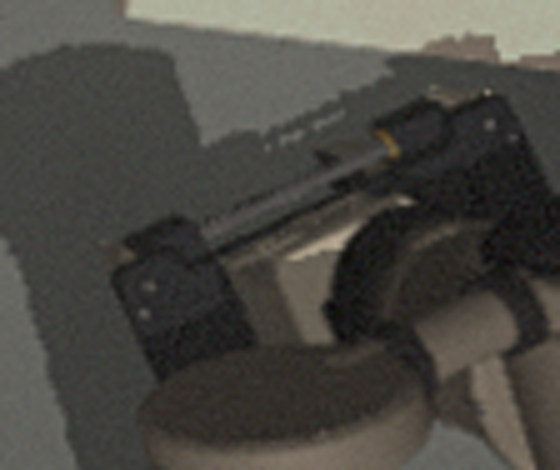

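```bash
cat >> h.py <<'E'
def delta(s,tgt,Rt=None):
    """rows numbers: shift of TCP to tgt in tool axes / 0.4"""
    R=rot(s); return (R.T@(np.array(tgt)-s['tool_pos'])/0.4)
E
python3 - <<'E'
from h import *
from cell import robot
s=robot.observe(); R=rot(s); print(R.round(3)); print(s['tool_pos'])
print(delta(s,[.224,-.475,.37]),delta(s,[.5804,.018,.37]))
y=R[:,1]; print('jaw az',np.degrees(np.arctan2(y[1],y[0])),'z az',np.degrees(np.arctan2(R[1,2],R[0,2])))
E
```

```text
[[-0.     0.427 -0.904]
 [ 0.001 -0.904 -0.427]
 [-1.    -0.001 -0.   ]]
[ 0.22393568 -0.47453604  0.22620557]
[-3.59487163e-01  7.15080525e-04  2.83996032e-04] [-0.35842217 -0.7338259  -1.33140128]
jaw az -64.74454499825559 z az -154.74455668047207
```

Emit:
move_arm([
  [-0.36, -0.5, -0.6, 0.47],
  [-0.36, -0.5, -0.6, 0.47],
  [-0.36, -0.5, -0.6, 0.47],
  [-0.36, -0.5, -0.6, 0.47],
  [-0.36, -0.5, -0.6, 0.47],
], gripper=1, squeeze=20)

```text
time: 0.78
tool_pos: [0.3437, -0.2163, 0.3579]
tool_rot: [-2.992, 1.571, 0.098]
contact_force: [1.1, 0.5, -0.7]
opening: 0.0464
```

Run:
```python
from h import *
from cell import robot
s=robot.observe(); R=rot(s); print(s['time'],s['tool_pos'],s['qpos'].round(3),s['opening']);y=R[:,1]
print(R.round(3),'jaw az',np.degrees(np.arctan2(y[1],y[0])))
print(delta(s,[.5804,.018,.36]))
```

```text
0.775 [ 0.343651   -0.21634255  0.35793965] [-0.751  0.04   1.548  0.     1.554  0.871] 0.04635374467406164
[[ 0.    -0.052 -0.999]
 [ 0.    -0.999  0.052]
 [-1.    -0.    -0.   ]] jaw az -92.97170394664963
[-0.00505811 -0.61575297 -0.56070488]
```

Emit:
move_arm([
  [0.0, -0.61, -0.56, 0],
  [0.0, -0.61, -0.56, 0],
  [0.0, -0.61, -0.56, 0],
  [0.0, -0.61, -0.56, 0],
  [0.0, -0.61, -0.56, 0],
])

```text
time: 1.4
tool_pos: [0.5674, 0.0026, 0.3569]
tool_rot: [1.169, 1.57, -2.023]
contact_force: [0.5, -0.5, 1.0]
opening: 0.0012
```

Run:
```python
from h import *
from cell import robot
s=robot.observe(); R=rot(s); print(s['time'],s['tool_pos'],s['qpos'].round(3),s['opening']);y=R[:,1]
print(delta(s,[.5804,.018,.32]))
```

```text
1.4 [0.56739624 0.00264032 0.35693437] [-0.13   0.364  1.139 -0.     1.638  1.492] 0.0011636609517306673
[ 0.09231719 -0.04004309 -0.03051835]
```

Emit:
move_arm([
  [0.05, -0.03, -0.02, 0],
  [0.05, -0.03, -0.02, 0],
])

```text
time: 1.65
tool_pos: [0.5744, 0.0135, 0.3348]
tool_rot: [-0.028, 1.566, 3.064]
contact_force: [-0.4, -0.8, 0.5]
opening: 0.0005
```

Run:
```python
from h import *
from cell import robot
s=robot.observe(); R=rot(s); print(s['time'],s['tool_pos'],s['opening'],s['contact_force'])
print(R.round(3),delta(s,[.5804,.018,.31]))
for n,b in (("top",(200,120,300,220)),("scene",(190,110,290,210))):
    im=robot.read_camera(n)[:,:,::-1]
    c=im[b[1]:b[3],b[0]:b[2]];cv2.imwrite(f"pics/{n}1.png",cv2.resize(c,None,fx=4,fy=4,interpolation=cv2.INTER_CUBIC))
cv2.imwrite("pics/wrist1.png",robot.read_camera("wrist")[:,:,::-1])
```

```text
1.65 [0.57444632 0.01349634 0.33484081] 0.00048538191102815765 [-0.40939929 -0.81610595  0.5406002 ]
[[-0.005 -0.049 -0.999]
 [ 0.    -0.999  0.049]
 [-1.    -0.     0.005]] [ 0.06203264 -0.01197028 -0.01461614]
```

View pics/scene1.png

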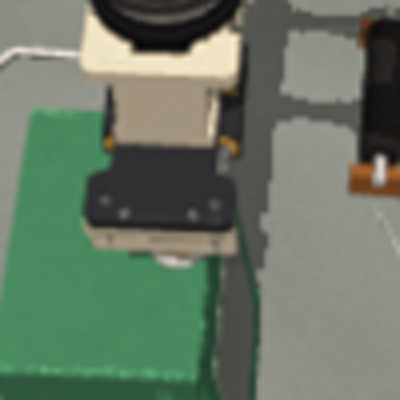

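View pics/wrist1.png

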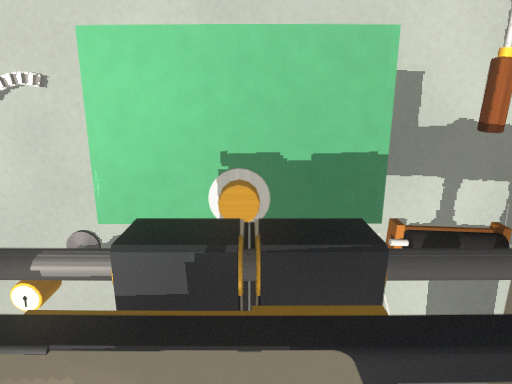

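The wrist view shows the button at about (240,202), on its washer just ahead of the closed fingers. I'll check its position from that ray.

```bash
cat >> h.py <<'E'
def wplane(s,p,u,v,z):
    q=und(p,u,v);T=np.array(p['tool_from_camera']);R=rot(s)
    o=R@T[:3,3]+s['tool_pos'];d=R@(T[:3,:3]@np.array([q[0],q[1],1]))
    return o+d*(z-o[2])/d[2]
E
python3 - <<'E'
from h import *
from cell import robot
s=robot.observe(); p=robot.camera_params("wrist")
print(s['time'],s['tool_pos'],wplane(s,p,240,202,.296),s['contact_force'])
for uv in((82,27),(398,26),(97,224),(384,221)): print(wplane(s,p,*uv,.28))
print(delta(s,[.5805,.018,.305]))
E
```

```text
1.8 [0.57456153 0.0116076  0.338019  ] [0.5820413  0.01610506 0.296     ] [ 0.62571397 -0.70135913  0.24427998]
[0.68837439 0.10259577 0.28      ]
[ 0.67926284 -0.08152291  0.28      ]
[0.5669561  0.11327666 0.28      ]
[ 0.55893904 -0.07855432  0.28      ]
[ 0.08255177 -0.01677014 -0.01392341]
```

Emit:
move_arm([
  [0.05, -0.013, -0.016, 0],
  [0.085, -0.013, -0.016, 0],
  [0.085, -0.013, -0.016, 0],
  [0.085, -0.013, -0.016, 0],
])

```text
time: 2.3
tool_pos: [0.5815, 0.0169, 0.3041]
tool_rot: [2.976, 1.569, -0.218]
contact_force: [0.4, 0.6, 0.9]
opening: 0.0002
```

Emit:
move_arm([
  [0.02, 0, 0, 0],
  [0.03, 0, 0, 0],
  [0.035, 0, 0, 0],
  [0.035, 0, 0, 0],
])

```text
time: 2.8
tool_pos: [0.5819, 0.0171, 0.2896]
tool_rot: [2.832, 1.569, -0.362]
contact_force: [2.6, -1.0, 4.1]
opening: 0.0001
```

Emit:
move_arm([
  [0.005, 0, 0, 0],
  [0.009, 0, 0, 0],
  [0.009, 0, 0, 0],
])

```text
time: 3.18
tool_pos: [0.5819, 0.0171, 0.2862]
tool_rot: [2.914, 1.569, -0.279]
contact_force: [2.5, -1.8, 6.4]
opening: 0.0002
```

Force is at 6.4 N, so the button should be nearly fully in. I'll lift off, then check the hatch.

Emit:
move_arm([
  [-0.04, 0, 0, 0],
  [-0.15, 0, 0, 0],
  [-0.25, 0, 0, 0],
  [-0.25, 0, 0, 0],
])

```text
time: 3.68
tool_pos: [0.5818, 0.0176, 0.388]
tool_rot: [-3.07, 1.567, 0.02]
contact_force: [-0.8, 0.1, -1.0]
opening: 0.0006
```

Run:
```python
from h import *
from cell import robot
s=robot.observe(); print(s['time'],s['tool_pos'],s['qpos'].round(3))
for n in ("top","scene"):
    cv2.imwrite(f"pics/{n}2.png",robot.read_camera(n)[:,:,::-1])
a=np.hstack([cv2.imread("pics/scene2.png")[100:300,100:400],cv2.imread("pics/top2.png")[100:300,100:400]])
cv2.imwrite("pics/c2.png",cv2.resize(a,None,fx=1.33,fy=1.33))
```

```text
3.675 [0.58177878 0.017642   0.38795383] [-0.102  0.393  1.016  0.     1.729  1.52 ]
```

View pics/c2.png

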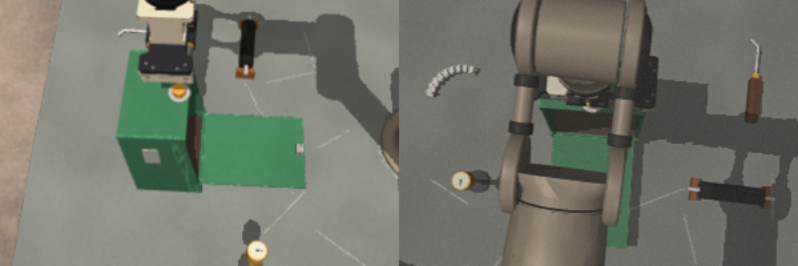

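The hatch lies fully open in the scene view, and the arm never touched it. Next I need the tool to lean forward. I'll try pushing the commanded pose past the reach, high above the chest, and see how the arm approaches it.

Emit:
move_arm([
  [0, 0, -0.9, 0],
  [0, 0, -0.9, 0],
  [0, 0, -0.9, 0],
  [0, 0, -0.9, 0],
  [0, 0, -0.9, 0],
])

```text
time: 4.4
tool_pos: [0.7839, 0.003, 0.337]
tool_rot: [-3.005, 1.548, 0.085]
contact_force: [0.0, -0.5, -1.3]
opening: 0.0005
```

Run:
```python
from h import *
from cell import robot
s=robot.observe(); print(s['time'],s['tool_pos'],s['qpos'].round(3));print(rot(s).round(3))
```

```text
4.4 [0.78392671 0.00298521 0.33704809] [-0.095  0.989  0.045  0.005  2.085  1.529]
[[ 0.023 -0.051 -0.998]
 [ 0.002 -0.999  0.051]
 [-1.    -0.003 -0.022]]
```

The orientation changed by only 1.3° at full stretch. I'll repeat once, aiming outward and up, to see whether the tilt accumulates from call to call.

Emit:
move_arm([
  [-0.3, 0, -1, 0],
  [-0.3, 0, -1, 0],
])

```text
time: 4.65
tool_pos: [0.8058, -0.0026, 0.3326]
tool_rot: [-3.084, 1.49, 0.006]
contact_force: [0.4, 0.6, -0.2]
opening: 0.0006
```

Run:
```python
from h import *
from cell import robot
s=robot.observe(); print(s['time'],s['tool_pos'],s['qpos'].round(3));print(rot(s).round(3))
```

```text
4.65 [ 0.80581028 -0.00259885  0.3325845 ] [-0.102  0.999  0.04   0.01   2.022  1.525]
[[ 0.081 -0.051 -0.995]
 [ 0.001 -0.999  0.051]
 [-0.997 -0.005 -0.081]]
```

Tilt accumulates (0.08 rad so far), so I'll continue.

Emit:
move_arm([
  [-0.3, 0, -1, 0],
  [-0.3, 0, -1, 0],
  [-0.3, 0, -1, 0],
  [-0.3, 0, -1, 0],
  [-0.3, 0, -1, 0],
])

```text
time: 5.28
tool_pos: [0.8314, -0.0119, 0.3179]
tool_rot: [-3.096, 1.437, -0.006]
contact_force: [-0.9, 0.2, 0.3]
opening: 0.0008
```

```bash
cat > st.py <<'E'
from h import *
from cell import robot
s=robot.observe(); print(s['time'],s['tool_pos'],s['qpos'].round(3));R=rot(s);print(R.round(3))
print('tilt',np.degrees(np.arctan2(np.hypot(*R[:2,0]),-R[2,0])).round(2),'tilt az',np.degrees(np.arctan2(R[1,0],R[0,0])).round(1),'jaw elev',np.degrees(np.arcsin(R[2,1])).round(2),'jaw az',np.degrees(np.arctan2(R[1,1],R[0,1])).round(1))
E
python3 st.py
```

```text
5.275 [ 0.83135511 -0.01194949  0.31789002] [-0.112  1.021  0.037  0.015  1.95   1.517]
[[ 0.134 -0.051 -0.99 ]
 [-0.001 -0.999  0.051]
 [-0.991 -0.006 -0.134]]
tilt 7.69 tilt az -0.3 jaw elev -0.35 jaw az -92.9
```

The tilt grows about 3° per call regardless of the number of rows, but joint 3 sits at its lower limit and TCP z is drifting down. I'll fit a small kinematic model from the readings so far to choose a better push direction.

```bash
cat > kin.py <<'E'
import numpy as np
from scipy.optimize import least_squares
D=[([-1.27599,.34269,1.52505,-4.8e-5,1.27539,-.14599],[.22388,-.47440,.22605]),
([-0.751,0.04,1.548,0,1.554,0.871],[.343651,-.216343,.35794]),
([-0.13,0.364,1.139,0,1.638,1.492],[.567396,.00264,.356934]),
([-0.102,0.393,1.016,0,1.729,1.52],[.581779,.017642,.387954]),
([-0.095,0.989,0.045,0.005,2.085,1.529],[.783927,.002985,.337048]),
([-0.102,0.999,0.04,0.01,2.022,1.525],[.80581,-.0026,.332585]),
([-0.112,1.021,0.037,0.015,1.95,1.517],[.831355,-.01195,.31789])]
def plane(q,p):
    h,L1,L2,L3,a,d=p; s=q[1]+q[2]; t=s+q[4]
    r=L1*np.sin(q[1])+L2*np.sin(s)+a*np.cos(s)+L3*np.sin(t)
    z=h+L1*np.cos(q[1])+L2*np.cos(s)-a*np.sin(s)+L3*np.cos(t)
    return r,z
def fk(q,p):
    r,z=plane(q,p);d=p[5];c,s=np.cos(q[0]),np.sin(q[0])
    return np.array([r*c-d*s,r*s+d*c,z])
if __name__=="__main__":
    f=lambda p:np.concatenate([fk(q,p)-np.array(x) for q,x in D])
    S=least_squares(f,[.3,.4,.4,.25,0,.06]); print(S.x.round(4),np.abs(S.fun).max(), S.fun.reshape(-1,3).round(4))
    np.save('kin.npy',S.x)
E
python3 kin.py; python3 st.py
```

```text
[0.2226 0.5062 0.3796 0.3178 0.0464 0.0776] 0.0033706713614390944 [[ 0.0012  0.0004  0.0001]
 [ 0.0009  0.001  -0.0002]
 [ 0.0002  0.0015  0.0003]
 [ 0.0002  0.0008 -0.0002]
 [-0.0001  0.0003  0.0003]
 [-0.0001 -0.0018 -0.0003]
 [-0.0004 -0.0034  0.    ]]
5.275 [ 0.83135511 -0.01194949  0.31789002] [-0.112  1.021  0.037  0.015  1.95   1.517]
[[ 0.134 -0.051 -0.99 ]
 [-0.001 -0.999  0.051]
 [-0.991 -0.006 -0.134]]
tilt 7.69 tilt az -0.3 jaw elev -0.35 jaw az -92.9
```

```bash
cat > kin2.py <<'E'
import numpy as np
from scipy.optimize import least_squares
from scipy.spatial.transform import Rotation as Ro
from kin import D
LO=np.array([-2.53,-.77,.04,-1,.28,-3.11]);HI=np.array([2.53,2.02,2.7,4.14,2.66,3.11])
def fk(q,p):
    h,L1,L2,L3,a,d=p
    Z=lambda t:Ro.from_euler('z',t).as_matrix();Y=lambda t:Ro.from_euler('y',t).as_matrix()
    A=Z(q[0])@Y(q[1]); B=A@Y(q[2]); C=B@Z(q[3])@Y(q[4])
    w=np.array([0,0,h])+Z(q[0])@[0,d,0]+A@[0,0,L1]+B@[a,0,L2]
    M=C@Z(q[5]); R=np.c_[M[:,2],-M[:,0],-M[:,1]]
    return w+C@[0,0,L3],R,w
def ik(pos,R,p,q0,lim=True,wr=.3):
    f=lambda q:(lambda F:np.r_[F[0]-pos,wr*Ro.from_matrix(F[1].T@R).as_rotvec()])(fk(q,p))
    b=(LO+1e-3,HI-1e-3) if lim else (-np.inf,np.inf)
    S=least_squares(f,np.clip(q0,LO+.01,HI-.01) if lim else q0,bounds=b); return S.x,np.abs(S.fun).max()
def Rtilt(th,az,flip=1):
    c,s=np.cos(az),np.sin(az)
    x=np.array([np.sin(th)*c,np.sin(th)*s,-np.cos(th)]); y=flip*np.array([s,-c,0]); return np.c_[x,y,np.cross(x,y)]
if __name__=="__main__":
    f=lambda p:np.concatenate([fk(q,p)[0]-np.array(x) for q,x in D])
    S=least_squares(f,[.22,.5,.38,.32,.046,.078]);p=S.x;print(p.round(4),np.abs(S.fun).max());np.save('kin.npy',p)
    print(fk(D[-1][0],p)[1].round(3))
    ch=np.radians(-2.8)
    for az in(-2.8,10,20,30):
     for th in(25,30,35,40,45):
      R=Rtilt(np.radians(th),np.radians(az));o=[]
      for g in([.436,.277,.128],[.436,.277,.26],[.579,.018,.20],[.579,.018,.135]):
        t=np.array(g)+.019*R[:,0]
        best=min((ik(t,R,p,q0) for q0 in([.2,.6,1.5,.3,1,1.5],[.4,.3,2,-.5,.6,1.5],[.4,.3,1.8,1.5,.8,0],[.2,.6,1.5,2.8,.6,-1.5])),key=lambda r:r[1])
        o.append((best[0].round(2).tolist(),round(best[1],4)))
      print(az,th,*o,sep='\n   ')
E
python3 kin2.py
```

```text
[0.223  0.5062 0.3796 0.3182 0.0464 0.0764] 0.00046881850946729406
[[ 0.134 -0.051 -0.99 ]
 [-0.001 -0.999  0.052]
 [-0.991 -0.006 -0.134]]
-2.8
   25
   ([0.56, 0.35, 2.0, -0.54, 0.49, 2.62], np.float64(0.0))
   ([0.56, 0.16, 1.81, -0.33, 0.83, 2.36], np.float64(0.0))
   ([-0.12, 0.29, 1.82, 0.05, 0.59, 1.47], np.float64(0.0))
   ([-0.12, 0.39, 1.9, 0.07, 0.42, 1.45], np.float64(0.0))
-2.8
   30
   ([0.59, 0.35, 2.05, -0.8, 0.43, 2.9], np.float64(0.0))
   ([0.59, 0.15, 1.87, -0.45, 0.75, 2.49], np.float64(0.0))
   ([-0.12, 0.27, 1.9, 0.08, 0.45, 1.44], np.float64(0.0))
   ([-0.12, 0.38, 1.97, 0.13, 0.28, 1.38], np.float64(0.0013))
-2.8
   35
   ([0.62, 0.35, 2.07, -1.0, 0.42, 3.11], np.float64(0.0079))
   ([0.63, 0.14, 1.92, -0.61, 0.68, 2.65], np.float64(0.0))
   ([-0.12, 0.26, 1.97, 0.14, 0.31, 1.38], np.float64(0.0))
   ([-0.13, 0.36, 1.97, 0.21, 0.28, 1.3], np.float64(0.0208))
-2.8
   40
   ([0.63, 0.34, 2.06, -1.0, 0.45, 3.11], np.float64(0.0287))
   ([0.66, 0.13, 1.98, -0.8, 0.62, 2.85], np.float64(0.0))
   ([-0.14, 0.24, 1.98, 0.24, 0.28, 1.27], np.float64(0.0152))
   ([-0.16
[... 3347 characters left out ...]
np.float64(0.0207))
   ([0.36, 0.05, 2.02, 0.2, 0.47, 1.26], np.float64(0.0))
   ([-0.33, 0.3, 1.9, 0.78, 0.67, 0.15], np.float64(0.0))
   ([-0.33, 0.41, 1.97, 0.98, 0.55, -0.09], np.float64(0.0))
30
   40
   ([0.33, 0.34, 2.32, 2.6, 0.28, -1.19], np.float64(0.0117))
   ([0.35, 0.03, 2.09, 0.33, 0.34, 1.13], np.float64(0.0))
   ([-0.37, 0.3, 1.96, 0.98, 0.65, -0.07], np.float64(0.0))
   ([-0.37, 0.42, 2.03, 1.22, 0.56, -0.36], np.float64(0.0))
30
   45
   ([0.34, 0.34, 2.34, 2.75, 0.34, -1.33], np.float64(0.0))
   ([0.32, 0.02, 2.14, 0.61, 0.28, 0.83], np.float64(0.0062))
   ([-0.41, 0.31, 2.02, 1.19, 0.66, -0.29], np.float64(0.0))
   ([-0.41, 0.44, 2.08, 1.45, 0.61, -0.61], np.float64(0.0))
```

Run:
```python
from h import *
from cell import robot
ps=robot.camera_params("scene")
for z in (.40,.42,.44,.46):
    print(z,[ (w,[round(float(v),1) for v in proj(ps,np.array([.5746,.0116+w,z]))]) for w in (-.095,-.02,.05,.07,.095)])
a=cv2.imread("pics/scene2.png")[80:200,180:280];cv2.imwrite("pics/s2z.png",cv2.resize(a,None,fx=5,fy=5,interpolation=cv2.INTER_CUBIC))
```

```text
0.4 [(-0.095, [235.6, 105.8]), (-0.02, [234.6, 131.8]), (0.05, [233.5, 158.6]), (0.07, [233.2, 166.7]), (0.095, [232.9, 177.2])]
0.42 [(-0.095, [235.2, 99.8]), (-0.02, [234.1, 126.2]), (0.05, [233.0, 153.3]), (0.07, [232.7, 161.5]), (0.095, [232.3, 172.2])]
0.44 [(-0.095, [234.7, 93.6]), (-0.02, [233.6, 120.2]), (0.05, [232.5, 147.7]), (0.07, [232.1, 156.1]), (0.095, [231.7, 166.9])]
0.46 [(-0.095, [234.3, 87.1]), (-0.02, [233.1, 114.0]), (0.05, [231.9, 141.8]), (0.07, [231.6, 150.3]), (0.095, [231.1, 161.3])]
```

View pics/s2z.png

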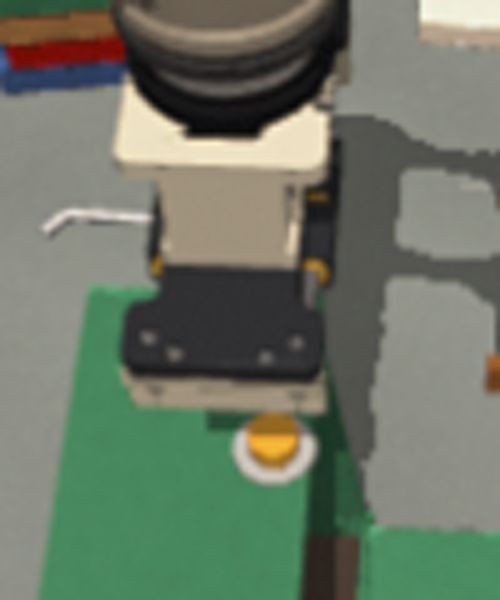

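Tilt builds up slowly but reliably. The 190 mm wide gripper body won't fit between the side walls, which are 180 mm apart inside. So before choosing the tilt and azimuth, I'll check clearances and IK for candidate placing poses.

```bash
cat > clr.py <<'E'
from kin2 import *
p=np.load('kin.npy'); YAW=np.radians(-2.8); O=np.array([.610,.0167,0])
C=np.c_[[np.cos(YAW),np.sin(YAW),0],[-np.sin(YAW),np.cos(YAW),0],[0,0,1]]
def box(x0,x1,hy,hz,n=(6,21,9)):
    g=np.meshgrid(np.linspace(x0,x1,n[0]),np.linspace(-hy,hy,n[1]),np.linspace(-hz,hz,n[2]),indexing='ij')
    return np.stack(g,-1).reshape(-1,3)
BODY=np.vstack([box(-.110,-.066,.095,.0375),box(-.22,-.110,.045,.0375),box(-.066,0,.042,.0095)])
def sd(q,lo,hi):   # signed dist to box
    d=np.maximum(lo-q,q-hi); out=np.linalg.norm(np.maximum(d,0),axis=1); ins=np.minimum(d.max(1),0); return out+ins
def clear(tcp_chest,Rc):
    q=BODY@Rc.T+tcp_chest; r=[]
    xw=-.075+.027*np.clip((q[:,2]-.042)/.233,0,1)
    for sg in(1,-1):
        y=q[:,1]*sg; d=np.stack([xw-q[:,0],.090-y,y-.095,q[:,2]-.28],1)
        r.append(np.where((d>0).any(1),np.maximum(d,0).max(1),d.max(1)).min())
    r.append(sd(q,np.array([-.048,-.095,.275]),np.array([.075,.095,.28])).min())
    r.append(sd(q,np.array([-.075,-.095,0]),np.array([-.067,.095,.042])).min())
    r.append(sd(q,np.array([.005,-.095,0]),np.array([.075,.095,.10])).min())
    r.append((.07-q[:,0]).min() )
    r.append(sd(q,np.array([-.307,-.088,.03]),np.array([-.07,.088,.055])).min())
    return min(r),np.round(np.array(r)*1e3).astype(int)
if __name__=="__main__":
    out=[]
    for th in(25,28,31,35,40,45,50,55,60):
      for ps in(0,10,20,30,40):
        R=Rtilt(np.radians(th),np.radians(ps)) # chest frame
        for e in(.010,.019):
          for gx in(-.040,-.031):
            for gy in(0,.02,.04,.055):
              c=[clear(np.array([gx,gy,zf+.125])+e*R[:,0],R) for zf in(.006,.036,.052)]
              m=min(x[0] for x in c); out.append((m,th,ps,e,gx,gy,[x[1].tolist() for x in c]))
    out.sort(key=lambda t:-t[0])
    seen={}
    for o in out:
        k=o[1:3]
        if k not in seen: seen[k]=o
    for k in sorted(seen): print(k,round(seen[k][0]*1e3,1),seen[k][3:6],seen[k][6])
E
python3 clr.py
```

```text
(25, 0) -0.3 (0.019, -0.04, 0) [[0, 0, 16, 73, 33, 93, 62], [0, 0, 6, 101, 56, 93, 90], [0, 0, 0, 117, 70, 93, 105]]
(25, 10) -0.5 (0.01, -0.04, 0.02) [[0, 9, 11, 77, 36, 83, 66], [0, 9, 8, 107, 61, 83, 95], [0, 9, -1, 123, 76, 83, 110]]
(25, 20) -0.6 (0.01, -0.04, 0.02) [[0, 1, 2, 76, 32, 68, 64], [3, 3, 4, 106, 58, 68, 94], [4, 3, -1, 122, 73, 68, 110]]
(25, 30) -0.7 (0.019, -0.04, 0.04) [[1, 12, 6, 68, 20, 50, 55], [2, 12, -1, 98, 47, 50, 85], [2, 12, 0, 114, 61, 50, 101]]
(25, 40) -0.7 (0.019, -0.04, 0.04) [[5, 11, 2, 68, 18, 38, 55], [5, 11, -1, 98, 44, 38, 85], [7, 11, 0, 114, 59, 38, 101]]
(28, 0) 1.7 (0.01, -0.04, 0.04) [[2, 35, 25, 79, 42, 97, 68], [2, 35, 10, 108, 65, 97, 96], [2, 35, 2, 124, 79, 97, 112]]
(28, 10) 0.0 (0.019, -0.04, 0.04) [[0, 26, 16, 71, 28, 83, 59], [0, 26, 4, 100, 53, 83, 88], [1, 26, 0, 116, 67, 83, 103]]
(28, 20) -1.5 (0.01, -0.04, 0.02) [[3, 2, 9, 76, 32, 71, 64], [5, 3, 6, 106, 58, 71, 94], [5, 3, -2, 122, 72, 71, 109]]
(28, 30) -1.5 (0.01, -0.04, 0.04) [[5, 8, -1, 76, 29, 57, 63], [5, 9, 2, 106, 55, 57, 93], [6, 10, -2, 122, 69, 57, 109]]
(28, 40) 
[... 3703 characters left out ...]
, 16, 62, 58], [4, -1, 25, 101, 44, 62, 88], [4, -1, 15, 117, 59, 62, 104]]
(60, 0) 12.1 (0.01, -0.04, 0) [[12, 12, 83, 82, 44, 97, 71], [16, 16, 57, 110, 63, 97, 99], [17, 17, 43, 126, 76, 97, 114]]
(60, 10) 8.8 (0.01, -0.04, 0.02) [[22, 9, 75, 79, 38, 90, 68], [25, 10, 49, 108, 59, 90, 96], [26, 10, 35, 124, 72, 90, 112]]
(60, 20) 5.9 (0.01, -0.04, 0.04) [[6, 15, 66, 78, 32, 83, 66], [6, 17, 39, 107, 55, 83, 95], [6, 17, 26, 123, 69, 83, 110]]
(60, 30) 5.0 (0.01, -0.04, 0.04) [[7, 5, 62, 76, 27, 77, 64], [7, 6, 32, 106, 52, 77, 94], [7, 6, 16, 122, 67, 77, 109]]
(60, 40) -2.3 (0.019, -0.04, 0.055) [[-2, 10, 58, 72, 16, 66, 60], [-2, 10, 34, 102, 44, 66, 89], [-2, 10, 20, 118, 60, 66, 105]]
```

```bash
cat > t1.py <<'E'
import clr; from clr import *
clr.BODY=np.vstack([box(-.110,-.066,.095,.0375,(6,96,12)),box(-.22,-.110,.045,.0375),box(-.066,0,.042,.0095)])
for th in(45,50,55,60):
  for ps in(0,4,8,12):
    R=Rtilt(np.radians(th),np.radians(ps)); az=ps-2.8
    best=max(((min(clear(np.array([-.037,gy,zf+.128])+e*R[:,0],R)[0] for zf in(.006,.036,.052)),gy,e) for gy in(0,.01,.02,.03) for e in(.012,.019)))
    Rw=C@R;o=[];gy,e=best[1:]
    bay=O+C@np.array([-.037,gy,0])
    for g in([.436,.277,.128],[.436,.277,.25],[*bay[:2],.134],[*bay[:2],.18],[.40,bay[1],.22]):
        t=np.array(g)+e*Rw[:,0]
        b=min((ik(t,Rw,p,q0) for q0 in([.4,.35,2.2,3.9,.5,-2],[-.2,.4,2.1,2.5,.5,-1])),key=lambda r:r[1])
        o.append((b[0].round(2).tolist(),round(b[1],4)))
    print(th,ps,np.round(best,3),*o,sep='\n   ')
E
python3 t1.py
```

```text
45
   0
   [-0.002  0.02   0.019]
   ([0.64, 0.42, 2.28, 4.14, 0.51, -2.01], np.float64(0.0211))
   ([0.54, 0.16, 2.29, 4.14, 0.35, -2.16], np.float64(0.0519))
   ([-0.08, 0.41, 2.21, 3.05, 0.28, -1.51], np.float64(0.007))
   ([-0.09, 0.33, 2.23, 2.98, 0.28, -1.44], np.float64(0.0242))
   ([-0.33, -0.17, 2.46, 1.16, 0.28, 0.22], np.float64(0.0195))
45
   4
   [-0.002  0.01   0.012]
   ([0.63, 0.39, 2.28, 4.14, 0.47, -2.07], np.float64(0.0136))
   ([0.53, 0.13, 2.29, 4.14, 0.3, -2.22], np.float64(0.0445))
   ([-0.16, 0.38, 2.22, 2.65, 0.28, -1.22], np.float64(0.0049))
   ([-0.21, 0.29, 2.22, 2.3, 0.28, -0.9], np.float64(0.0176))
   ([-0.33, -0.18, 2.46, 1.19, 0.28, 0.14], np.float64(0.004))
45
   8
   [0.002 0.02  0.012]
   ([0.62, 0.37, 2.28, 4.14, 0.42, -2.14], np.float64(0.0055))
   ([0.53, 0.12, 2.29, 4.14, 0.28, -2.27], np.float64(0.0359))
   ([-0.17, 0.38, 2.2, 2.41, 0.28, -1.05], np.float64(0.002))
   ([-0.22, 0.28, 2.18, 1.93, 0.28, -0.58], np.float64(0.0123))
   ([-0.32, -0.17, 2.46, 1.22, 0.31, 0.06], np.float64(0.0))
45
   12
   [0.006 0.02  0.012]
   ([0.59, 0.35, 2.28, 4.
[... 3633 characters left out ...]
6, -1.26], np.float64(0.0))
60
   8
   [0.014 0.03  0.012]
   ([0.72, 0.52, 2.38, 3.88, 0.87, -1.75], np.float64(0.0))
   ([0.68, 0.18, 2.31, 4.14, 0.58, -2.17], np.float64(0.0096))
   ([-0.17, 0.51, 2.37, 2.82, 0.79, -1.47], np.float64(0.0))
   ([-0.17, 0.37, 2.33, 2.75, 0.63, -1.38], np.float64(0.0))
   ([-0.41, -0.05, 2.69, 2.37, 0.64, -1.18], np.float64(0.0))
60
   12
   [0.014 0.03  0.012]
   ([0.67, 0.52, 2.42, 3.72, 0.87, -1.7], np.float64(0.0))
   ([0.66, 0.15, 2.3, 4.14, 0.52, -2.24], np.float64(0.0009))
   ([-0.23, 0.51, 2.36, 2.67, 0.8, -1.43], np.float64(0.0))
   ([-0.23, 0.37, 2.33, 2.57, 0.65, -1.3], np.float64(0.0))
   ([-0.54, -0.05, 2.69, 2.12, 0.71, -1.08], np.float64(0.0))
```

The plan is a lean of about 55° with the azimuth about 10° off the chest axis. That clears the walls and roof by about 1 cm with the wrist in its flipped branch. Next I'll check a full path from gauge to bay for joint limits, by continuation.

```bash
cat > t2.py <<'E'
import clr; from clr import *
import sys
def run(th,ps,e,gy,way,q,verbose=0):
    R=C@Rtilt(np.radians(th),np.radians(ps)); w=[np.array(a) for a in way]; mn=9;res=0;log=[]
    for a,b in zip(w[:-1],w[1:]):
        n=max(2,int(np.linalg.norm(b-a)/.01))
        for t in np.linspace(0,1,n):
            q,r=ik(a+(b-a)*t+e*R[:,0],R,p,q)
            m=min((q-LO).min(),(HI-q).min()); res=max(res,r); mn=min(mn,m)
        log.append((b.round(3).tolist(),q.round(2).tolist(),round(r,4)))
    return mn,res,log
e=.014;G=np.array([.436,.277,.128])
for th in(50,55,60):
  for ps in(8,12,16,20):
    gy=.02; bay=O+C@np.array([-.037,gy,0]); pre=O+C@np.array([-.15,gy+.02,0])
    way=[[*bay[:2],.134],[*bay[:2],.182],[*pre[:2],.20],[.43,.13,.20],[.436,.2,.16],[.436,.277,.14],G]
    r=run(th,ps,e,gy,way,np.array([-.2,.45,2.3,2.6,.6,-1.3]))
    print(th,ps,round(r[0],3),round(r[1],4));
    for l in r[2]: print('    ',l)
E
python3 t2.py
```

```text
50 8 0.001 0.004
     ([0.574, 0.038, 0.182], [-0.17, 0.29, 2.21, 2.36, 0.29, -0.99], np.float64(0.0))
     ([0.462, 0.064, 0.2], [-0.15, 0.06, 2.44, 2.44, 0.29, -1.05], np.float64(0.0))
     ([0.43, 0.13, 0.2], [0.16, 0.06, 2.47, 3.35, 0.28, -1.72], np.float64(0.0036))
     ([0.436, 0.2, 0.16], [0.43, 0.25, 2.41, 3.79, 0.44, -1.94], np.float64(0.0))
     ([0.436, 0.277, 0.14], [0.66, 0.37, 2.29, 4.12, 0.52, -2.09], np.float64(0.0))
     ([0.436, 0.277, 0.128], [0.66, 0.41, 2.3, 4.06, 0.55, -2.02], np.float64(0.0))
50 12 0.001 0.0033
     ([0.574, 0.038, 0.182], [-0.22, 0.29, 2.21, 2.13, 0.34, -0.84], np.float64(0.0))
     ([0.462, 0.064, 0.2], [-0.22, 0.06, 2.44, 2.16, 0.35, -0.87], np.float64(0.0))
     ([0.43, 0.13, 0.2], [0.07, 0.05, 2.48, 2.89, 0.28, -1.39], np.float64(0.0033))
     ([0.436, 0.2, 0.16], [0.37, 0.24, 2.43, 3.55, 0.42, -1.81], np.float64(0.0))
     ([0.436, 0.277, 0.14], [0.62, 0.36, 2.32, 3.94, 0.49, -2.0], np.float64(0.0))
     ([0.436, 0.277, 0.128], [0.62, 0.4, 2.33, 3.88, 0.52, -1.93], np.float64(0.0))
50 16 0.005 0.0
     ([0.574, 0.038, 0.182], [-0.26, 0.29
[... 4389 characters left out ...]
, np.float64(0.0))
     ([0.436, 0.277, 0.14], [0.6, 0.48, 2.44, 3.58, 0.84, -1.68], np.float64(0.0))
     ([0.436, 0.277, 0.128], [0.6, 0.52, 2.45, 3.56, 0.89, -1.65], np.float64(0.0))
60 20 0.076 0.0
     ([0.574, 0.038, 0.182], [-0.36, 0.38, 2.3, 2.2, 0.72, -1.14], np.float64(0.0))
     ([0.462, 0.064, 0.2], [-0.44, 0.19, 2.56, 2.17, 0.78, -1.2], np.float64(0.0))
     ([0.43, 0.13, 0.2], [-0.14, 0.15, 2.62, 2.55, 0.73, -1.34], np.float64(0.0))
     ([0.436, 0.2, 0.16], [0.23, 0.38, 2.59, 3.06, 0.87, -1.56], np.float64(0.0))
     ([0.436, 0.277, 0.14], [0.54, 0.47, 2.47, 3.42, 0.86, -1.63], np.float64(0.0))
     ([0.436, 0.277, 0.128], [0.54, 0.52, 2.48, 3.4, 0.91, -1.61], np.float64(0.0))
```

```bash
cat > t3.py <<'E'
from t2 import run; from clr import *
th,ps,e=55,12,0.0
q0=np.array([.14,.95,.06,0,1.2,1.57])
ways={'A':[[.95,.2,.40],[.85,.0,.5],[.60,-.25,.45],[.45,-.25,.30],[.42,-.1,.27],[.40,.07,.25],[.40,.17,.22],[.36,.25,.20]],
'B':[[.95,.2,.40],[.80,0,.50],[.55,-.25,.45],[.40,-.25,.30],[.38,-.1,.27],[.38,.07,.25],[.38,.17,.22],[.36,.25,.20]],
'C':[[.95,.2,.40],[.80,-.1,.50],[.60,-.35,.40],[.45,-.30,.25],[.42,-.1,.24],[.40,.07,.22],[.40,.17,.22],[.36,.25,.20]]}
for k,w in ways.items():
    r=run(th,ps,e,0,w,q0); print(k,round(r[0],3),round(r[1],4))
    for l in r[2]: print('   ',l)
E
python3 t3.py | grep -v '^5\|^6\|^     '; python3 t3.py | tail -27
```

```text
A 0.001 0.0053
    ([0.85, 0.0, 0.5], [-0.2, 0.42, 1.03, 0.41, 0.8, 1.06], np.float64(0.0))
    ([0.6, -0.25, 0.45], [-0.88, 0.14, 1.55, 0.94, 1.07, 0.22], np.float64(0.0))
    ([0.45, -0.25, 0.3], [-1.21, 0.09, 2.05, 1.12, 1.1, -0.4], np.float64(0.0))
    ([0.42, -0.1, 0.27], [-1.08, -0.13, 2.37, 1.22, 0.97, -0.46], np.float64(0.0))
    ([0.4, 0.07, 0.25], [-0.36, -0.28, 2.54, 1.59, 0.42, -0.34], np.float64(0.0))
    ([0.4, 0.17, 0.22], [0.32, -0.05, 2.52, 3.59, 0.31, -1.9], np.float64(0.0))
    ([0.36, 0.25, 0.2], [0.76, 0.11, 2.48, 4.14, 0.57, -2.12], np.float64(0.0038))
B 0.001 0.0065
    ([0.8, 0.0, 0.5], [-0.22, 0.32, 1.19, 0.45, 0.76, 1.01], np.float64(0.0))
    ([0.55, -0.25, 0.45], [-0.97, 0.07, 1.63, 0.96, 1.14, 0.15], np.float64(0.0))
    ([0.4, -0.25, 0.3], [-1.35, 0.05, 2.1, 1.06, 1.21, -0.47], np.float64(0.0))
    ([0.38, -0.1, 0.27], [-1.28, -0.21, 2.42, 1.12, 1.12, -0.5], np.float64(0.0))
    ([0.38, 0.07, 0.25], [-0.43, -0.35, 2.57, 1.47, 0.47, -0.25], np.float64(0.0))
    ([0.38, 0.17, 0.22], [0.36, -0.08, 2.55, 3.69, 0.32, -1.98], np.float64(0.0))
    ([0.36, 0.25,
[... 1945 characters left out ...]
.69, 0.32, -1.98], np.float64(0.0))
    ([0.36, 0.25, 0.2], [0.76, 0.11, 2.48, 4.14, 0.57, -2.12], np.float64(0.0038))
C 0.001 0.0038
    ([0.8, -0.1, 0.5], [-0.39, 0.35, 1.14, 0.6, 0.86, 0.81], np.float64(0.0))
    ([0.6, -0.35, 0.4], [-1.0, 0.31, 1.47, 0.99, 1.12, 0.06], np.float64(0.0))
    ([0.45, -0.3, 0.25], [-1.25, 0.25, 2.02, 1.16, 1.08, -0.55], np.float64(0.0))
    ([0.42, -0.1, 0.24], [-1.08, -0.05, 2.43, 1.31, 0.93, -0.61], np.float64(0.0))
    ([0.4, 0.07, 0.22], [-0.36, -0.17, 2.61, 1.97, 0.46, -0.75], np.float64(0.0))
    ([0.4, 0.17, 0.22], [0.32, -0.05, 2.52, 3.59, 0.31, -1.9], np.float64(0.0))
    ([0.36, 0.25, 0.2], [0.76, 0.11, 2.48, 4.14, 0.57, -2.12], np.float64(0.0038))
```

The path works kinematically. Now I'll swing to the left while stretched out, so the tilt builds up at an azimuth of about 9°.

Run:
```python
from h import *
from cell import robot
s=robot.observe(); print(delta(s,[.79,.19,.40]))
```

```text
[-0.21763501 -0.50019927  0.10079678]
```

Emit:
move_arm([
  [-0.21, -0.2, 0.1, -0.2],
  [-0.21, -0.5, 0.1, -0.2],
  [-0.21, -0.5, 0.1, -0.2],
  [-0.21, -0.5, 0.1, -0.2],
  [-0.21, -0.5, 0.1, -0.2],
])

```text
time: 5.9
tool_pos: [0.7729, 0.19, 0.3877]
tool_rot: [3.007, 1.419, 0.029]
contact_force: [0.4, -0.4, 1.4]
opening: 0.0004
```

```bash
python3 st.py
```

```text
5.9 [0.77294734 0.19002893 0.38772805] [ 0.152  0.931  0.036 -0.021  2.023  1.549]
[[ 0.151  0.161 -0.975]
 [ 0.004 -0.987 -0.163]
 [-0.988  0.02  -0.15 ]]
tilt 8.7 tilt az 1.7 jaw elev 1.16 jaw az -80.7
```

Emit:
move_arm([
  [0, 0, -1, 0],
])

```text
time: 6.02
tool_pos: [0.7968, 0.1864, 0.3734]
tool_rot: [3.042, 1.381, 0.06]
contact_force: [0.2, -0.7, -1.4]
opening: 0.0004
```

Emit:
move_arm([
  [0, 0, -1, 0],
])

```text
time: 6.15
tool_pos: [0.8188, 0.185, 0.3582]
tool_rot: [3.068, 1.347, 0.084]
contact_force: [-0.0, -0.6, -0.6]
opening: 0.0007
```

Emit:
move_arm([
  [0, 0, -1, 0],
])

```text
time: 6.28
tool_pos: [0.8387, 0.1848, 0.348]
tool_rot: [3.087, 1.309, 0.104]
contact_force: [0.1, -0.8, -0.9]
opening: 0.0002
```

```bash
python3 st.py
```

```text
6.275 [0.8386677  0.1847794  0.34798365] [ 0.13   0.992  0.038 -0.007  1.85   1.54 ]
[[ 0.258  0.156 -0.954]
 [ 0.027 -0.988 -0.154]
 [-0.966  0.014 -0.259]]
tilt 15.01 tilt az 5.9 jaw elev 0.81 jaw az -81.0
```

Emit:
move_arm([
  [-0.2, 0, -1, 0],
])

```text
time: 6.4
tool_pos: [0.8518, 0.1841, 0.3496]
tool_rot: [3.101, 1.271, 0.118]
contact_force: [-0.3, 0.2, -0.6]
opening: 0.0008
```

Emit:
move_arm([
  [-0.2, 0, -1, 0],
])

```text
time: 6.52
tool_pos: [0.8637, 0.1836, 0.3571]
tool_rot: [3.112, 1.227, 0.13]
contact_force: [0.6, 0.1, 0.9]
opening: 0.0005
```

Emit:
move_arm([
  [-0.2, 0, -1, 0],
])

```text
time: 6.65
tool_pos: [0.8746, 0.1833, 0.3655]
tool_rot: [3.12, 1.185, 0.139]
contact_force: [-0.2, 0.1, 0.9]
opening: 0.0005
```

Emit:
move_arm([
  [-0.2, 0, -1, 0],
])

```text
time: 6.78
tool_pos: [0.8842, 0.1835, 0.3761]
tool_rot: [3.127, 1.142, 0.146]
contact_force: [-0.9, 0.2, -0.4]
opening: 0.0004
```

Emit:
move_arm([
  [-0.2, 0, -1, 0],
])

```text
time: 6.9
tool_pos: [0.8928, 0.1835, 0.3883]
tool_rot: [3.132, 1.101, 0.152]
contact_force: [-0.2, 0.5, 0.0]
opening: 0.0004
```

```bash
python3 st.py
```

```text
6.9 [0.89275579 0.18346369 0.38832045] [0.112 0.971 0.037 0.018 1.664 1.527]
[[ 0.448  0.161 -0.88 ]
 [ 0.069 -0.987 -0.145]
 [-0.891  0.005 -0.453]]
tilt 26.94 tilt az 8.7 jaw elev 0.26 jaw az -80.8
```

Emit:
move_arm([
  [0, 0, -1, 0],
])

```text
time: 7.02
tool_pos: [0.906, 0.184, 0.3937]
tool_rot: [3.135, 1.056, 0.157]
contact_force: [-0.3, 0.0, 0.2]
opening: 0.0004
```

Emit:
move_arm([
  [0, 0, -1, 0],
])

```text
time: 7.15
tool_pos: [0.9183, 0.1843, 0.398]
tool_rot: [3.138, 1.017, 0.16]
contact_force: [-0.2, 0.4, -0.4]
opening: 0.0003
```

Emit:
move_arm([
  [0, 0, -1, 0],
])

```text
time: 7.28
tool_pos: [0.9291, 0.1844, 0.4057]
tool_rot: [3.141, 0.976, 0.163]
contact_force: [0.0, 0.6, 0.4]
opening: 0.0003
```

Emit:
move_arm([
  [0, 0, -1, 0],
])

```text
time: 7.4
tool_pos: [0.9385, 0.1843, 0.4159]
tool_rot: [-3.141, 0.935, 0.165]
contact_force: [0.6, 0.8, 0.4]
opening: 0.0006
```

Emit:
move_arm([
  [0, 0, -1, 0],
])

```text
time: 7.52
tool_pos: [0.9466, 0.1843, 0.4281]
tool_rot: [-3.139, 0.893, 0.167]
contact_force: [0.5, 0.3, 0.1]
opening: 0.001
```

```bash
python3 st.py
```

```text
7.525 [0.94658839 0.18429316 0.42809083] [0.099 0.966 0.037 0.043 1.463 1.515]
[[ 0.618  0.165 -0.769]
 [ 0.104 -0.986 -0.128]
 [-0.779 -0.001 -0.627]]
tilt 38.81 tilt az 9.6 jaw elev -0.08 jaw az -80.5
```

Emit:
move_arm([
  [0, 0, -1, 0],
])

```text
time: 7.65
tool_pos: [0.9534, 0.184, 0.4421]
tool_rot: [-3.138, 0.853, 0.169]
contact_force: [-0.4, -0.6, 0.8]
opening: 0.0007
```

Emit:
move_arm([
  [0, 0, -1, 0],
])

```text
time: 7.78
tool_pos: [0.9589, 0.1836, 0.4577]
tool_rot: [-3.137, 0.812, 0.17]
contact_force: [-0.5, -0.3, -0.1]
opening: 0.0003
```

Emit:
move_arm([
  [0, 0, -1, 0],
])

```text
time: 7.9
tool_pos: [0.963, 0.1831, 0.4748]
tool_rot: [-3.136, 0.772, 0.171]
contact_force: [-0.5, 0.4, 0.2]
opening: 0.0008
```

Emit:
move_arm([
  [0, 0, -1, 0],
])

```text
time: 8.02
tool_pos: [0.9659, 0.1825, 0.4934]
tool_rot: [-3.136, 0.732, 0.172]
contact_force: [-0.2, -0.1, 0.2]
opening: 0.0003
```

Emit:
move_arm([
  [0, 0, -1, 0],
])

```text
time: 8.15
tool_pos: [0.9674, 0.1816, 0.5131]
tool_rot: [-3.135, 0.693, 0.173]
contact_force: [-0.4, -1.0, 1.1]
opening: 0.0005
```

Emit:
move_arm([
  [0, 0, -1, 0],
])

```text
time: 8.28
tool_pos: [0.9677, 0.1807, 0.534]
tool_rot: [-3.135, 0.654, 0.174]
contact_force: [-0.2, -0.8, 0.0]
opening: 0.0007
```

```bash
python3 st.py
```

```text
8.275 [0.96768816 0.18067047 0.53395517] [0.084 0.896 0.037 0.074 1.295 1.503]
[[ 0.781  0.169 -0.601]
 [ 0.137 -0.986 -0.098]
 [-0.609 -0.005 -0.793]]
tilt 52.5 tilt az 10.0 jaw elev -0.31 jaw az -80.3
```

Emit:
move_arm([
  [0, 0, -1, 0],
])

```text
time: 8.4
tool_pos: [0.9667, 0.1795, 0.5558]
tool_rot: [-3.134, 0.616, 0.174]
contact_force: [-0.3, -0.3, 0.2]
opening: 0.0006
```

```bash
cat > t4.py <<'E'
from h import *; from clr import *; from cell import robot
s=robot.observe(); R=rot(s); q=s['qpos']; print(s['time'],s['tool_pos'],q.round(3)); pos,Rm,_=fk(q,p); print('fk err',pos-s['tool_pos'],np.degrees(Ro.from_matrix(Rm.T@R).magnitude()))
print('tilt',np.degrees(np.arccos(-R[2,0])),'az',np.degrees(np.arctan2(R[1,0],R[0,0])),'jaw el',np.degrees(np.arcsin(R[2,1])))
def go(way,q,R=R,e=0.):
    prev=None;out=[]
    for a,b in zip(way[:-1],way[1:]):
        a,b=np.array(a),np.array(b);n=max(2,int(np.linalg.norm(b-a)/.01));mn=9;jump=0;rr=0
        for t in np.linspace(0,1,n):
            q2,r=ik(a+(b-a)*t+e*R[:,0],R,p,q);jump=max(jump,np.abs(q2-q).max());q=q2;rr=max(rr,r)
            mn=min(mn,np.minimum(q-LO,HI-q).min())
        print('  ',b.round(3),q.round(2),'res',round(rr,4),'margin',round(mn,3),'maxstep/cm',round(jump,2))
    return q
E
cat > t5.py <<'E'
from t4 import *
P=list(s['tool_pos'])
for w in ([P,[.80,-.1,.50],[.60,-.35,.40],[.45,-.30,.25],[.42,-.1,.24],[.40,.07,.21],[.38,.15,.19],[.35,.20,.15],[.35,.26,.12],[.445,.278,.118]],
          [P,[.80,0,.50],[.60,-.20,.42],[.45,-.20,.28],[.40,-.05,.24],[.40,.07,.21],[.36,.15,.18],[.34,.22,.14],[.35,.26,.12],[.445,.278,.118]]):
    print('path');go(w,q)
E
python3 t5.py
```

```text
8.4 [0.96668132 0.17949791 0.55579708] [0.081 0.88  0.037 0.079 1.273 1.501]
fk err [-7.79894640e-06  1.64501955e-05  9.09564049e-05] 2.6143013108980156e-14
tilt 54.69730549054413 az 9.98192758622344 jaw el -0.3379120083032052
path
   [ 0.8 -0.1  0.5] [-0.4   0.35  1.13  0.61  0.88  0.81] res 0.0 margin 0.001 maxstep/cm 0.13
   [ 0.6  -0.35  0.4 ] [-1.    0.31  1.46  0.98  1.13  0.07] res 0.0 margin 0.603 maxstep/cm 0.03
   [ 0.45 -0.3   0.25] [-1.25  0.25  2.01  1.14  1.09 -0.54] res 0.0 margin 0.686 maxstep/cm 0.03
   [ 0.42 -0.1   0.24] [-1.08 -0.05  2.42  1.29  0.94 -0.6 ] res 0.0 margin 0.278 maxstep/cm 0.02
   [0.4  0.07 0.21] [-0.38 -0.13  2.63  2.02  0.5  -0.84] res 0.0 margin 0.073 maxstep/cm 0.11
   [0.38 0.15 0.19] [ 0.21  0.    2.64  3.21  0.46 -1.61] res 0.0 margin 0.055 maxstep/cm 0.19
   [0.35 0.2  0.15] [ 0.59  0.25  2.67  3.65  0.75 -1.7 ] res 0.0 margin 0.034 maxstep/cm 0.1
   [0.35 0.26 0.12] [ 0.83  0.42  2.56  3.88  0.83 -1.7 ] res 0.0 margin 0.034 maxstep/cm 0.06
   [0.445 0.278 0.118] [ 0.63  0.45  2.39  3.74  0.69 -1.77] res 0.0 margin 0.141 maxstep/cm 0.03
pa
[... 164 characters left out ...]
margin 0.49 maxstep/cm 0.03
   [ 0.45 -0.2   0.28] [-1.15  0.05  2.16  1.16  1.04 -0.44] res 0.0 margin 0.54 maxstep/cm 0.04
   [ 0.4  -0.05  0.24] [-1.04 -0.17  2.51  1.3   0.92 -0.56] res 0.0 margin 0.189 maxstep/cm 0.03
   [0.4  0.07 0.21] [-0.38 -0.13  2.63  2.02  0.5  -0.84] res 0.0 margin 0.073 maxstep/cm 0.13
   [0.36 0.15 0.18] [ 0.25  0.03  2.69  3.26  0.53 -1.62] res 0.0 margin 0.007 maxstep/cm 0.17
   [0.34 0.22 0.14] [ 0.72  0.31  2.65  3.77  0.8  -1.7 ] res 0.0 margin 0.007 maxstep/cm 0.11
   [0.35 0.26 0.12] [ 0.83  0.42  2.56  3.88  0.83 -1.7 ] res 0.0 margin 0.054 maxstep/cm 0.04
   [0.445 0.278 0.118] [ 0.63  0.45  2.39  3.74  0.69 -1.77] res 0.0 margin 0.141 maxstep/cm 0.03
```

The lean is now 54.7° at azimuth 10°, with the jaw level. Next I'll follow the planned route, first inward and to the right, well above everything.

```bash
cat > w.py <<'E'
from t4 import *
import sys
def rows(way):
    for wv in way: print(wv, (R.T@(np.array(wv)-s['tool_pos'])/.4).round(3).tolist(), 'dist',round(float(np.linalg.norm(np.array(wv)-s['tool_pos'])),3))
E
python3 - <<'E'
from w import *
W=[list(s['tool_pos']),[.82,-.05,.52],[.62,-.25,.42],[.47,-.22,.28],[.44,-.05,.25],[.43,.07,.22],[.40,.15,.19],[.385,.22,.14],[.385,.265,.12],[.449,.279,.119]]
go(W,q); rows(W[1:3])
E
```

```text
8.4 [0.96668132 0.17949791 0.55579708] [0.081 0.88  0.037 0.079 1.273 1.501]
fk err [-7.79894640e-06  1.64501955e-05  9.09564049e-05] 2.6143013108980156e-14
tilt 54.69730549054413 az 9.98192758622344 jaw el -0.3379120083032052
   [ 0.82 -0.05  0.52] [-0.3   0.37  1.05  0.5   0.88  0.95] res 0.0 margin 0.001 maxstep/cm 0.13
   [ 0.62 -0.25  0.42] [-0.84  0.19  1.56  0.96  1.02  0.18] res 0.0 margin 0.585 maxstep/cm 0.03
   [ 0.47 -0.22  0.28] [-1.12  0.11  2.1   1.17  1.02 -0.42] res 0.0 margin 0.601 maxstep/cm 0.04
   [ 0.44 -0.05  0.25] [-0.85 -0.11  2.43  1.38  0.79 -0.49] res 0.0 margin 0.274 maxstep/cm 0.03
   [0.43 0.07 0.22] [-0.31 -0.09  2.55  2.05  0.44 -0.8 ] res 0.0 margin 0.153 maxstep/cm 0.11
   [0.4  0.15 0.19] [ 0.19  0.04  2.6   3.16  0.45 -1.58] res 0.0 margin 0.099 maxstep/cm 0.15
   [0.385 0.22  0.14 ] [ 0.58  0.32  2.58  3.64  0.74 -1.7 ] res 0.0 margin 0.094 maxstep/cm 0.1
   [0.385 0.265 0.12 ] [ 0.74  0.42  2.5   3.81  0.78 -1.73] res 0.0 margin 0.117 maxstep/cm 0.06
   [0.449 0.279 0.119] [ 0.63  0.45  2.38  3.74  0.68 -1.78] res 0.0 margin 0.196 maxstep/cm 0.03
[0.82, -0.05, 0.52] [-0.324, 0.504, 0.336] dist 0.275
[0.62, -0.25, 0.42] [-0.652, 0.914, 0.871] dist 0.568
```

Emit:
move_arm([
  [-0.08, 0.12, 0.08, 0],
  [-0.17, 0.26, 0.17, 0],
  [-0.25, 0.39, 0.26, 0],
  [-0.32, 0.5, 0.335, 0],
  [-0.32, 0.5, 0.335, 0],
], gripper=0)

```text
time: 9.02
tool_pos: [0.8194, -0.0498, 0.5194]
tool_rot: [-3.136, 0.617, 0.172]
contact_force: [0.2, 0.1, 1.0]
opening: 0.046
```

Run:
```python
from w import *
rows([[.62,-.25,.42]])
```

```text
9.025 [ 0.81941752 -0.04977084  0.51939109] [-0.3    0.372  1.053  0.501  0.882  0.954]
fk err [3.77785526e-05 3.90312986e-05 1.35820644e-04] 1.4094109294003578e-14
tilt 54.674419008302245 az 9.878217960160216 jaw el -0.2730887310096953
[0.62, -0.25, 0.42] [-0.327, 0.411, 0.534] dist 0.3
```

Tracking is good.

Emit:
move_arm([
  [-0.065, 0.082, 0.107, 0],
  [-0.13, 0.164, 0.214, 0],
  [-0.2, 0.25, 0.32, 0],
  [-0.26, 0.33, 0.43, 0],
  [-0.325, 0.41, 0.53, 0],
])

```text
time: 9.65
tool_pos: [0.6217, -0.2491, 0.4202]
tool_rot: [-3.137, 0.618, 0.172]
contact_force: [0.7, -1.3, -0.5]
opening: 0.091
```

Run:
```python
from w import *
rows([[.47,-.22,.28],[.44,-.05,.25]])
```

```text
9.65 [ 0.62168798 -0.24905173  0.42019659] [-0.839  0.195  1.559  0.953  1.01   0.187]
fk err [8.07013397e-05 3.35397147e-05 1.48991739e-04] 3.4859479216257396e-14
tilt 54.60519182557785 az 9.845074025366603 jaw el -0.22935658999981104
[0.47, -0.22, 0.28] [-0.091, -0.134, 0.496] dist 0.209
[0.44, -0.05, 0.25] [-0.049, -0.565, 0.56] dist 0.319
```

Emit:
move_arm([
  [-0.02, -0.03, 0.12, 0],
  [-0.05, -0.07, 0.26, 0],
  [-0.07, -0.1, 0.38, 0],
  [-0.09, -0.134, 0.496, 0],
])

```text
time: 10.15
tool_pos: [0.4705, -0.2188, 0.2793]
tool_rot: [-3.138, 0.619, 0.171]
contact_force: [0.2, -0.9, -0.5]
opening: 0.0918
```

Run:
```python
from w import *
rows([[.44,-.05,.25],[.43,.07,.22]])
```

```text
10.15 [ 0.47054036 -0.21881325  0.27928571] [-1.112  0.105  2.101  1.171  1.011 -0.422]
fk err [ 1.09425695e-04 -1.36159785e-05  1.45534854e-04] 1.7160614071643205e-14
tilt 54.547812752225006 az 9.776358891498795 jaw el -0.15802726566930037
[0.44, -0.05, 0.25] [0.04, -0.429, 0.063] dist 0.174
[0.43, 0.07, 0.22] [0.104, -0.728, 0.11] dist 0.298
```

Emit:
move_arm([
  [0.01, -0.12, 0.016, 0],
  [0.02, -0.25, 0.035, 0],
  [0.03, -0.35, 0.05, 0],
  [0.04, -0.43, 0.063, 0],
])

```text
time: 10.65
tool_pos: [0.4405, -0.0485, 0.2511]
tool_rot: [-3.138, 0.618, 0.171]
contact_force: [1.1, 0.2, 0.1]
opening: 0.0918
```

Run:
```python
from w import *
W=[list(s['tool_pos']),[.43,.07,.22],[.40,.15,.19],[.385,.22,.14],[.385,.265,.12],[.449,.279,.119]]
go(W,q);rows(W[1:])
```

```text
10.65 [ 0.44049486 -0.04846652  0.25109206] [-0.842 -0.112  2.423  1.375  0.782 -0.473]
fk err [ 1.22475868e-04 -1.32619372e-05  1.41235216e-04] 9.185364817142411e-15
tilt 54.57681146867911 az 9.81673829413078 jaw el -0.1905119386295254
   [0.43 0.07 0.22] [-0.3  -0.09  2.54  2.05  0.43 -0.8 ] res 0.0 margin 0.151 maxstep/cm 0.11
   [0.4  0.15 0.19] [ 0.19  0.04  2.6   3.18  0.45 -1.59] res 0.0 margin 0.101 maxstep/cm 0.16
   [0.385 0.22  0.14 ] [ 0.58  0.32  2.58  3.64  0.73 -1.71] res 0.0 margin 0.097 maxstep/cm 0.1
   [0.385 0.265 0.12 ] [ 0.74  0.42  2.5   3.82  0.77 -1.73] res 0.0 margin 0.12 maxstep/cm 0.06
   [0.449 0.279 0.119] [ 0.63  0.45  2.37  3.75  0.68 -1.79] res 0.0 margin 0.199 maxstep/cm 0.03
[0.43, 0.07, 0.22] [0.065, -0.296, 0.05] dist 0.123
[0.4, 0.15, 0.19] [0.076, -0.506, 0.135] dist 0.212
[0.385, 0.22, 0.14] [0.143, -0.684, 0.242] dist 0.296
[0.385, 0.265, 0.12] [0.187, -0.795, 0.272] dist 0.344
[0.449, 0.279, 0.119] [0.322, -0.802, 0.179] dist 0.353
```

Emit:
move_arm([
  [0.013, -0.06, 0.01, 0],
  [0.026, -0.12, 0.02, 0],
  [0.04, -0.18, 0.03, 0],
  [0.05, -0.24, 0.04, 0],
  [0.065, -0.296, 0.05, 0],
])

```text
time: 11.28
tool_pos: [0.4304, 0.0694, 0.2208]
tool_rot: [-3.137, 0.617, 0.172]
contact_force: [1.6, -0.1, 0.1]
opening: 0.0918
```

Run:
```python
from w import *
W=[list(s['tool_pos']),[.40,.15,.19],[.385,.22,.14],[.385,.265,.12],[.449,.279,.119]]
go(W,q);rows(W[1:])
```

```text
11.275 [0.43038386 0.06939239 0.22077937] [-0.305 -0.093  2.543  2.037  0.432 -0.792]
fk err [1.46134694e-04 5.13285475e-06 1.33804519e-04] 1.9523685487683452e-14
tilt 54.62169681691681 az 9.843703415179311 jaw el -0.22412768853792794
   [0.4  0.15 0.19] [ 0.19  0.04  2.6   3.18  0.45 -1.59] res 0.0 margin 0.1 maxstep/cm 0.16
   [0.385 0.22  0.14 ] [ 0.58  0.32  2.58  3.64  0.73 -1.71] res 0.0 margin 0.096 maxstep/cm 0.1
   [0.385 0.265 0.12 ] [ 0.74  0.42  2.5   3.82  0.78 -1.73] res 0.0 margin 0.119 maxstep/cm 0.06
   [0.449 0.279 0.119] [ 0.63  0.45  2.38  3.75  0.68 -1.78] res 0.0 margin 0.198 maxstep/cm 0.03
[0.4, 0.15, 0.19] [0.012, -0.211, 0.087] dist 0.091
[0.385, 0.22, 0.14] [0.078, -0.389, 0.194] dist 0.177
[0.385, 0.265, 0.12] [0.123, -0.5, 0.224] dist 0.225
[0.449, 0.279, 0.119] [0.258, -0.508, 0.131] dist 0.234
```

Emit:
move_arm([
  [0.002, -0.035, 0.015, 0],
  [0.004, -0.07, 0.03, 0],
  [0.006, -0.105, 0.043, 0],
  [0.008, -0.14, 0.058, 0],
  [0.01, -0.175, 0.073, 0],
])

```text
time: 11.9
tool_pos: [0.405, 0.1362, 0.1949]
tool_rot: [-3.135, 0.618, 0.173]
contact_force: [0.1, -0.8, 0.0]
opening: 0.0918
```

Run:
```python
from w import *
rows([[.40,.15,.19],[.385,.22,.14],[.385,.265,.12],[.449,.279,.119]])
```

```text
11.9 [0.40504424 0.13623435 0.19488997] [ 0.098  0.007  2.597  2.991  0.419 -1.47 ]
fk err [1.61524922e-04 3.14625779e-05 1.23029417e-04] 1.9596410862838936e-14
tilt 54.602169648170495 az 9.929732358198905 jaw el -0.31080746106321766
[0.4, 0.15, 0.19] [0.002, -0.036, 0.014] dist 0.015
[0.385, 0.22, 0.14] [0.069, -0.214, 0.121] dist 0.102
[0.385, 0.265, 0.12] [0.113, -0.325, 0.151] dist 0.15
[0.449, 0.279, 0.119] [0.248, -0.332, 0.059] dist 0.168
```

Emit:
move_arm([
  [0.002, -0.04, 0.018, 0],
  [0.02, -0.09, 0.05, 0],
  [0.045, -0.15, 0.085, 0],
  [0.069, -0.214, 0.121, 0],
  [0.09, -0.27, 0.136, 0],
])

```text
time: 12.52
tool_pos: [0.3841, 0.2436, 0.1292]
tool_rot: [-3.134, 0.62, 0.175]
contact_force: [0.7, -0.4, 0.5]
opening: 0.0921
```

Run:
```python
from w import *
rows([[.385,.265,.12],[.449,.279,.119]])
```

```text
12.525 [0.38414875 0.24361975 0.12920295] [ 0.666  0.373  2.543  3.734  0.757 -1.718]
fk err [1.63572978e-04 8.79314038e-05 9.39118576e-05] 2.7338867720279246e-14
tilt 54.496332450883976 az 10.021718664158811 jaw el -0.3468742188038978
[0.385, 0.265, 0.12] [0.023, -0.052, 0.012] dist 0.023
[0.449, 0.279, 0.119] [0.157, -0.059, -0.08] dist 0.075
```

Emit:
move_arm([
  [0.012, -0.03, 0.006, 0],
  [0.023, -0.058, 0.012, 0],
  [0.023, -0.058, 0.012, 0],
])

```text
time: 12.9
tool_pos: [0.3854, 0.2672, 0.121]
tool_rot: [-3.133, 0.618, 0.176]
contact_force: [-0.3, -0.1, 0.1]
opening: 0.092
```

Run:
```python
from w import *
cv2.imwrite("pics/wrist3.png",robot.read_camera("wrist")[:,:,::-1])
a=robot.read_camera("scene")[:,:,::-1]; cv2.imwrite("pics/scene3.png",a)
rows([[.449,.279,.119]])
# project dial circle ends into wrist
pw=robot.camera_params("wrist");T=np.array(pw['tool_from_camera'])
def pj(X):
    t=R.T@(np.array(X)-s['tool_pos']);c=T[:3,:3].T@(t-T[:3,3]);x,y=c[:2]/c[2];f=1+pw['k1']*(x*x+y*y);return round(pw['fx']*x*f+pw['cx']),round(pw['fy']*y*f+pw['cy'])
print('dial exp',pj([.436,.277,.148]),'left/right',pj(np.array([.436,.277,.148])+.019*R[:,1]),pj(np.array([.436,.277,.148])-.019*R[:,1]))
```

```text
12.9 [0.3853899  0.26722972 0.12099483] [ 0.738  0.417  2.497  3.818  0.766 -1.737]
fk err [1.58419303e-04 9.37978144e-05 9.40054725e-05] 4.2010754582351016e-14
tilt 54.574441073195494 az 10.099280029840955 jaw el -0.4000444573297513
[0.449, 0.279, 0.119] [0.135, -0.002, -0.09] dist 0.065
dial exp (246, 128) left/right (282, 128) (210, 128)
```

View pics/wrist3.png

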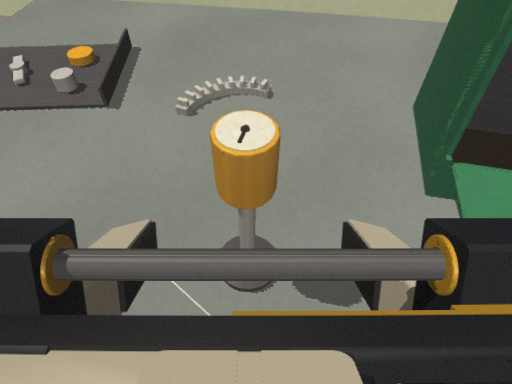

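View pics/scene3.png

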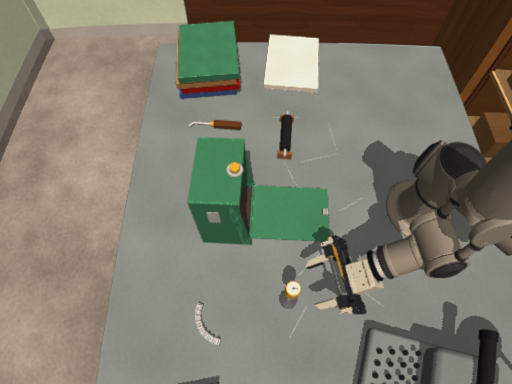

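The wrist view shows the dial at (245,131), against an expected (246,128), with the head centred between the open jaws. I'll slide in and close.

Emit:
move_arm([
  [0.045, -0.001, -0.03, 0],
  [0.09, -0.001, -0.06, 0],
  [0.135, -0.002, -0.09, 0],
  [0.135, -0.002, -0.09, 0],
])

```text
time: 13.5
tool_pos: [0.4502, 0.2773, 0.1194]
tool_rot: [-3.133, 0.617, 0.173]
contact_force: [0.2, -0.3, -0.2]
opening: 0.0915
```

Emit:
move_arm([
  [0, 0, 0, 0],
  [0, 0, 0, 0],
  [0, 0, 0, 0],
  [0, 0, 0, 0],
  [0, 0, 0, 0],
], gripper=1, squeeze=25)

```text
time: 14.12
tool_pos: [0.4489, 0.278, 0.1186]
tool_rot: [-3.134, 0.619, 0.174]
contact_force: [0.5, 0.4, 0.9]
opening: 0.046
```

Run:
```python
from w import *
print(s['contact_force'],s['opening'],s['torque'])
cv2.imwrite("pics/wrist4.png",robot.read_camera("wrist")[:,:,::-1])
```

```text
14.125 [0.44888644 0.27802167 0.11863604] [ 0.622  0.45   2.377  3.739  0.679 -1.778]
fk err [1.62392177e-04 8.13539461e-05 1.02306207e-04] 3.629038084579767e-14
tilt 54.53170558173488 az 9.992242747259187 jaw el -0.3343874278736191
[0.49774339 0.3809299  0.85684795] 0.046026276802681 [-0.06955664  0.43983035 -0.01138192]
```

View pics/wrist4.png

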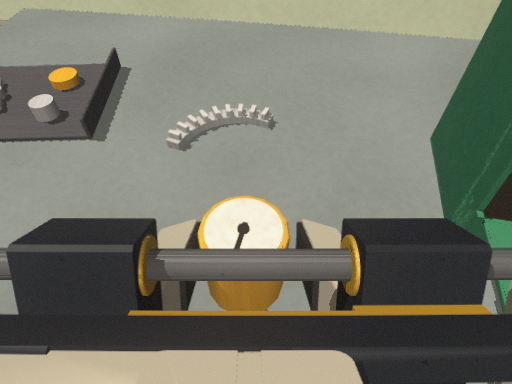

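Emit:
move_arm([
  [0, 0, 0, 0],
  [0, 0, 0, 0],
  [0, 0, 0, 0],
])

```text
time: 14.55
tool_pos: [0.4491, 0.2781, 0.1187]
tool_rot: [-3.134, 0.619, 0.175]
contact_force: [0.1, 1.3, 0.2]
opening: 0.0376
```

Run:
```python
from w import *
print(s['contact_force'],s['opening'],s['torque'])
cv2.imwrite("pics/wrist5.png",robot.read_camera("wrist")[:,:,::-1])
```

```text
14.55 [0.44905728 0.2781465  0.11873712] [ 0.622  0.45   2.377  3.738  0.678 -1.778]
fk err [1.62391078e-04 8.13535562e-05 1.02365199e-04] 3.6932819566025494e-14
tilt 54.54821633050393 az 10.004972735180269 jaw el -0.3411521140928831
[0.14460098 1.3296377  0.18053901] 0.03759339961751444 [0.29827811 0.44027314 0.2900865 ]
```

View pics/wrist5.png

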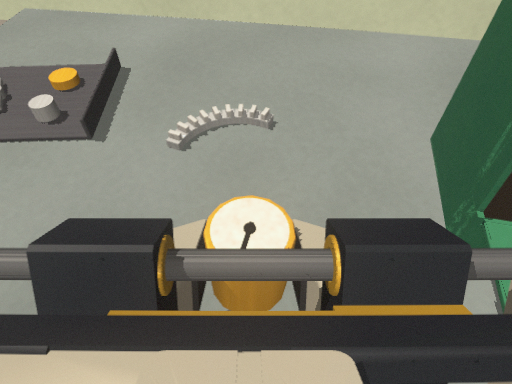

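Gripped with an opening of 37.6 mm. I'll compute the gauge axis in the hand, then the carry path with clearances for the actual orientation.

```bash
cat > t6.py <<'E'
import clr; from w import *
clr.BODY=np.vstack([box(-.110,-.066,.095,.0375,(6,96,12)),box(-.22,-.110,.045,.0375),box(-.066,0,.042,.0095)])
pw=robot.camera_params("wrist")
X=wplane(s,pw,249.5,231.5,.148); off=X-s['tool_pos']; print('dial axis',X.round(4),'off',off.round(4),'in tool',(R.T@np.array([off[0],off[1],.128-s['tool_pos'][2]])).round(4))
E
python3 - <<'E'
from t6 import *
e=.0162; Rc=C.T@R; hz=s['tool_pos'][2]
best=[]
for gx in(-.037,-.035,-.033):
  for gy in(0,.01,.015,.02,.025,.03,.04):
    c=[clear(np.array([gx,gy,zf+hz+e*.58])+e*Rc[:,0],Rc) for zf in(.006,.02,.036,.052,.06)]
    best.append((round(min(x[0] for x in c),4),gx,gy,c[0][1].tolist(),c[-1][1].tolist()))
for b in sorted(best,key=lambda t:-t[0])[:8]: print(b)
gy=.02
print('entry',[(x,clear(np.array([x,gy,.06+hz+e*.58])+e*Rc[:,0],Rc)[1].tolist()) for x in(-.12,-.08,-.055,-.037)])
A=lambda x,y,zf:(np.array([x,y,zf+hz])+np.array([.0130,.0023,0])).tolist()
def ch(x,y,zf): a=O+C@np.array([x,y,0]); return A(a[0],a[1],zf)
W=[list(s['tool_pos']),A(.436,.262,.03),A(.436,.20,.065),A(.435,.13,.075),ch(-.14,.02,.070),ch(-.09,.02,.062),ch(-.036,.02,.060),ch(-.036,.02,.008)]
go(W,q);rows(W[1:])
E
```

```text
14.6 [0.44907679 0.27813197 0.11874905] [ 0.622  0.45   2.377  3.738  0.678 -1.778]
fk err [1.62395124e-04 8.13468207e-05 1.02370132e-04] 1.902222559093405e-14
tilt 54.55055415976613 az 10.001857874691014 jaw el -0.34249829373784824
dial axis [0.4347 0.2749 0.148 ] off [-0.0144 -0.0033  0.0293] in tool [-0.0174  0.0007  0.001 ]
(np.float64(0.0103), -0.037, 0.03, [10, 14, 60, 80, 30, 80, 70], [15, 15, 15, 132, 75, 80, 120])
(np.float64(0.0096), -0.037, 0.025, [11, 10, 60, 80, 30, 80, 70], [16, 11, 15, 132, 75, 80, 120])
(np.float64(0.0096), -0.035, 0.025, [10, 10, 60, 81, 29, 78, 71], [15, 10, 14, 133, 75, 78, 121])
(np.float64(0.0087), -0.035, 0.03, [9, 14, 60, 81, 29, 78, 71], [14, 15, 14, 133, 75, 78, 121])
(np.float64(0.0079), -0.033, 0.025, [8, 9, 59, 82, 27, 76, 72], [13, 10, 13, 133, 74, 76, 122])
(np.float64(0.0069), -0.033, 0.03, [7, 13, 59, 82, 27, 76, 72], [12, 15, 13, 133, 74, 76, 122])
(np.float64(0.0061), -0.037, 0.02, [12, 6, 60, 80, 30, 80, 70], [17, 7, 15, 132, 75, 80, 120])
(np.float64(0.0054), -0.035, 0.02, [10, 5, 60, 81, 29, 78, 71], [15, 7, 14, 133, 75, 78, 121])
[... 779 characters left out ...]
 0.127] [-0.24  0.45  2.29  2.52  0.6  -1.28] res 0.0 margin 0.184 maxstep/cm 0.07
[0.449, 0.26430000000000003, 0.14874905031633084] [-0.049, 0.034, -0.058] dist 0.033
[0.449, 0.2023, 0.18374905031633085] [-0.121, 0.186, -0.115] dist 0.1
[0.448, 0.1323, 0.19374905031633083] [-0.162, 0.358, -0.117] dist 0.164
[0.48414413616811147, 0.04581509051821453, 0.18874905031633085] [-0.113, 0.586, -0.138] dist 0.245
[0.5340844430351832, 0.043372602028433876, 0.18074905031633084] [-0.002, 0.613, -0.193] dist 0.257
[0.5880199744516207, 0.04073471445947076, 0.17874905031633084] [0.108, 0.643, -0.266] dist 0.282
[0.5880199744516207, 0.04073471445947076, 0.12674905031633085] [0.183, 0.644, -0.16] dist 0.275
```

Emit:
move_arm([
  [-0.007, 0, -0.01, 0],
  [-0.0145, 0, -0.0204, 0],
  [-0.026, 0.01, -0.033, 0],
  [-0.038, 0.022, -0.046, 0],
  [-0.049, 0.034, -0.058, 0],
])

```text
time: 15.22
tool_pos: [0.4488, 0.2634, 0.1494]
tool_rot: [-3.134, 0.619, 0.174]
contact_force: [0.1, -0.2, -3.7]
opening: 0.0375
```

```bash
cat > t7.py <<'E'
from t6 import *
hz=.1188
A=lambda x,y,zf:(np.array([x,y,zf+hz])+np.array([.0137,.0028,0])).tolist()
def ch(x,y,zf): a=O+C@np.array([x,y,0]); return A(a[0],a[1],zf)
W=[A(.436,.20,.065),A(.435,.13,.075),ch(-.14,.026,.070),ch(-.09,.026,.062),ch(-.036,.026,.060),ch(-.036,.026,.042)]
rows(W); print(s['contact_force'],s['opening'])
E
python3 t7.py
python3 - <<'E'
import sys; sys.path.insert(0,'.')
from cell import robot; import cv2
cv2.imwrite("pics/wrist6.png",robot.read_camera("wrist")[:,:,::-1])
E
```

```text
15.225 [0.44879251 0.26343339 0.14939451] [ 0.581  0.343  2.381  3.766  0.585 -1.859]
fk err [1.57169747e-04 7.28920809e-05 1.12440951e-04] 2.1262648897317373e-14
tilt 54.540430550953005 az 9.968742529309667 jaw el -0.3402844070942411
dial axis [0.4539 0.2636 0.148 ] off [ 0.0051  0.0001 -0.0014] in tool [0.0166 0.0008 0.0145]
[0.4497, 0.2028, 0.18380000000000002] [-0.069, 0.149, -0.057] dist 0.07
[0.4487, 0.1328, 0.1938] [-0.111, 0.321, -0.06] dist 0.138
[0.48513723478688514, 0.05230792734226314, 0.18880000000000002] [-0.059, 0.535, -0.083] dist 0.218
[0.5350775416539569, 0.04986543885248247, 0.18080000000000002] [0.052, 0.562, -0.138] dist 0.232
[0.5890130730703944, 0.04722755128351936, 0.17880000000000001] [0.162, 0.592, -0.21] dist 0.259
[0.5890130730703944, 0.04722755128351936, 0.1608] [0.188, 0.592, -0.174] dist 0.258
[ 0.05296403 -0.21875653 -3.65554826] 0.03748074385430968
```

View pics/wrist6.png

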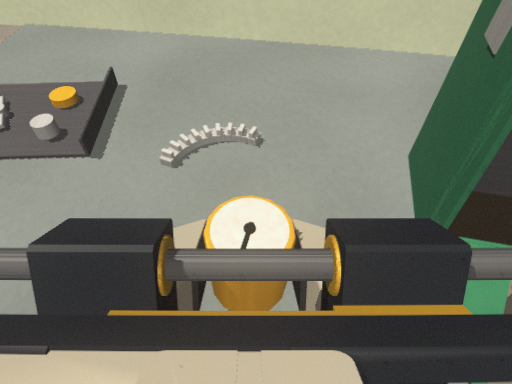

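The gauge hangs steady; its dial is still at (249,231), unchanged in the hand. Now I'll carry it at about 0.08 m/s.

Emit:
move_arm([
  [-0.008, 0.016, -0.006, 0],
  [-0.019, 0.04, -0.016, 0],
  [-0.03, 0.065, -0.025, 0],
  [-0.042, 0.09, -0.034, 0],
  [-0.053, 0.115, -0.044, 0],
])

```text
time: 15.9
tool_pos: [0.4495, 0.2164, 0.1754]
tool_rot: [-3.135, 0.619, 0.174]
contact_force: [0.1, 0.1, -3.6]
opening: 0.0374
```

Emit:
move_arm([
  [-0.011, 0.023, -0.009, 0],
  [-0.022, 0.046, -0.016, 0],
  [-0.033, 0.071, -0.017, 0],
  [-0.04, 0.096, -0.017, 0],
  [-0.045, 0.12, -0.017, 0],
])

```text
time: 16.52
tool_pos: [0.4469, 0.1672, 0.191]
tool_rot: [-3.135, 0.619, 0.174]
contact_force: [-0.4, -0.6, -3.9]
opening: 0.0376
```

```bash
python3 t7.py
```

```text
16.525 [0.44687284 0.16716282 0.19096548] [ 0.226  0.119  2.486  3.247  0.416 -1.63 ]
fk err [1.59980826e-04 4.13012417e-05 1.22827131e-04] 2.952010817753258e-14
tilt 54.51278919347899 az 9.943721733995494 jaw el -0.3059531854659228
dial axis [0.4785 0.1719 0.148 ] off [ 0.0316  0.0048 -0.043 ] in tool [0.0626 0.001  0.0327]
[0.4497, 0.2028, 0.18380000000000002] [0.029, -0.087, 0.002] dist 0.036
[0.4487, 0.1328, 0.1938] [-0.013, 0.085, -0.0] dist 0.035
[0.48513723478688514, 0.05230792734226314, 0.18880000000000002] [0.039, 0.299, -0.023] dist 0.121
[0.5350775416539569, 0.04986543885248247, 0.18080000000000002] [0.15, 0.326, -0.078] dist 0.147
[0.5890130730703944, 0.04722755128351936, 0.17880000000000001] [0.26, 0.356, -0.151] dist 0.186
[0.5890130730703944, 0.04722755128351936, 0.1608] [0.287, 0.356, -0.114] dist 0.188
[-0.40156477 -0.56758643 -3.86482746] 0.037630280711108285
```

Emit:
move_arm([
  [-0.001, 0.025, -0.002, 0],
  [-0.001, 0.05, -0.003, 0],
  [0.001, 0.075, -0.004, 0],
  [0.004, 0.1, -0.006, 0],
  [0.008, 0.125, -0.008, 0],
])

```text
time: 17.15
tool_pos: [0.4598, 0.1187, 0.1913]
tool_rot: [-3.135, 0.62, 0.173]
contact_force: [-0.1, 0.4, -4.9]
opening: 0.0371
```

Emit:
move_arm([
  [0.004, 0.025, -0.002, 0],
  [0.008, 0.05, -0.004, 0],
  [0.012, 0.075, -0.006, 0],
  [0.016, 0.1, -0.008, 0],
  [0.02, 0.125, -0.01, 0],
])

```text
time: 17.77
tool_pos: [0.4769, 0.071, 0.1896]
tool_rot: [-3.135, 0.62, 0.173]
contact_force: [0.2, 0.7, -3.8]
opening: 0.0372
```

```bash
python3 t7.py;  python3 - <<'E'
from cell import robot; import cv2
cv2.imwrite("pics/wrist7.png",robot.read_camera("wrist")[:,:,::-1])
cv2.imwrite("pics/scene7.png",robot.read_camera("scene")[:,:,::-1])
E
```

```text
17.775 [0.47692022 0.0709728  0.18960052] [-0.231  0.117  2.497  2.406  0.498 -1.136]
fk err [1.64754359e-04 5.46548703e-06 1.22081964e-04] 1.975971630563033e-14
tilt 54.49738022974282 az 9.934857626361966 jaw el -0.28680107937315036
dial axis [0.5076 0.0756 0.148 ] off [ 0.0307  0.0046 -0.0416] in tool [0.0611 0.001  0.0321]
[0.4497, 0.2028, 0.18380000000000002] [0.0, -0.336, 0.02] dist 0.135
[0.4487, 0.1328, 0.1938] [-0.041, -0.164, 0.017] dist 0.068
[0.48513723478688514, 0.05230792734226314, 0.18880000000000002] [0.011, 0.049, -0.006] dist 0.02
[0.5350775416539569, 0.04986543885248247, 0.18080000000000002] [0.122, 0.077, -0.06] dist 0.062
[0.5890130730703944, 0.04722755128351936, 0.17880000000000001] [0.232, 0.106, -0.133] dist 0.115
[0.5890130730703944, 0.04722755128351936, 0.1608] [0.258, 0.106, -0.096] dist 0.118
[ 0.15198611  0.66332131 -3.77987182] 0.03724759204517336
```

View pics/wrist7.png

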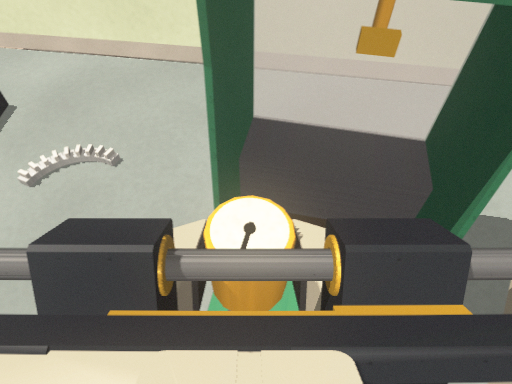

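View pics/scene7.png

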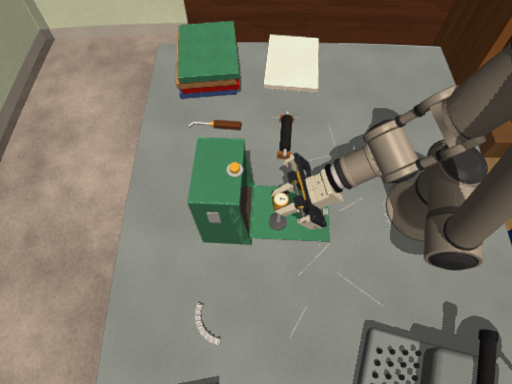

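Run:
```python
from t6 import *
T=np.array(pw['tool_from_camera'])
def wray(u,v):
    qd=und(pw,u,v); return R@T[:3,3]+s['tool_pos'], R@(T[:3,:3]@np.array([qd[0],qd[1],1]))
for uv in((357,52),(397,56),(386,30),(378,53)):
    o,d=wray(*uv); oc=C.T@(o-O);dc=C.T@d
    print(uv,[ (xp,(oc+dc*(xp-oc[0])/dc[0]).round(3).tolist()) for xp in(-.048,-.03,-.01,.07)])
ps=robot.camera_params("scene")
a=s['tool_pos']+np.array([-.0137,-.0028,0])
print('exp foot',proj(ps,np.array([a[0],a[1],s['tool_pos'][2]-.1188+.01])),'head',proj(ps,np.array([a[0],a[1],s['tool_pos'][2]-.1188+.148])))
im=cv2.imread("pics/scene7.png")[170:250,230:340];cv2.imwrite("pics/s7z.png",cv2.resize(im,None,fx=6,fy=6,interpolation=cv2.INTER_CUBIC))
```

```text
17.875 [0.47735034 0.07049132 0.18975056] [-0.231  0.117  2.496  2.408  0.497 -1.137]
fk err [1.64778177e-04 5.33084811e-06 1.22147117e-04] 1.3616429508295712e-14
tilt 54.524096623949006 az 9.847464894153953 jaw el -0.2864231315486317
dial axis [0.5082 0.0751 0.148 ] off [ 0.0308  0.0046 -0.0418] in tool [0.0612 0.001  0.0322]
(357, 52) [(-0.048, [-0.048, 0.009, 0.246]), (-0.03, [-0.03, 0.007, 0.237]), (-0.01, [-0.01, 0.005, 0.226]), (0.07, [0.07, -0.003, 0.186])]
(397, 56) [(-0.048, [-0.048, -0.011, 0.246]), (-0.03, [-0.03, -0.015, 0.237]), (-0.01, [-0.01, -0.019, 0.227]), (0.07, [0.07, -0.037, 0.186])]
(386, 30) [(-0.048, [-0.048, -0.002, 0.258]), (-0.03, [-0.03, -0.005, 0.251]), (-0.01, [-0.01, -0.008, 0.242]), (0.07, [0.07, -0.022, 0.207])]
(378, 53) [(-0.048, [-0.048, -0.002, 0.247]), (-0.03, [-0.03, -0.004, 0.237]), (-0.01, [-0.01, -0.008, 0.227]), (0.07, [0.07, -0.021, 0.187])]
exp foot (np.float64(277.7031153728793), np.float64(220.5561192678378)) head (np.float64(280.8480642404821), np.float64(199.48958755920611))
```

View pics/s7z.png

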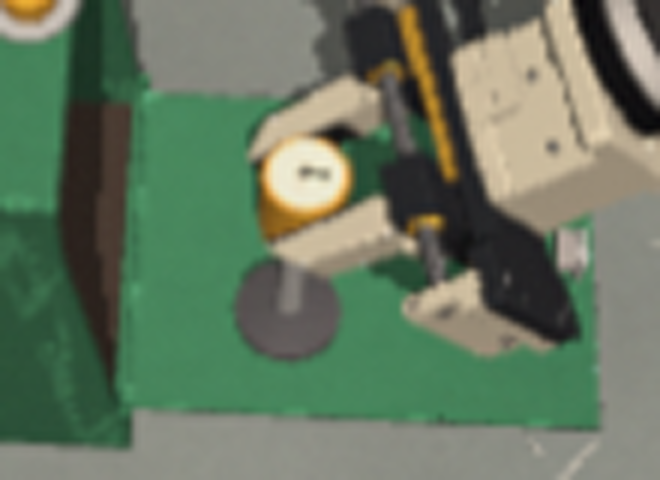

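Run:
```python
from t6 import *
Rc=C.T@R; hz=.1188
tc=lambda x,y,zf:(C.T@(O*0+np.array([.0137,.0028,0])))+np.array([x,y,zf+hz])
for y in(.022,.026,.03):
  for x,zf in((-.09,.062),(-.06,.058),(-.036,.058),(-.036,.036),(-.036,.006)):
    t=tc(x,y,zf); q=clr.BODY@Rc.T+t
    print(y,x,zf,clear(t,Rc)[1],'latch',round(sd(q,np.array([-.045,-.016,.233]),np.array([-.012,.016,.275])).min()*1e3))
```

```text
17.875 [0.47735034 0.07049132 0.18975056] [-0.231  0.117  2.496  2.408  0.497 -1.137]
fk err [1.64778177e-04 5.33084811e-06 1.22147117e-04] 1.3616429508295712e-14
tilt 54.524096623949006 az 9.847464894153953 jaw el -0.2864231315486317
dial axis [0.5082 0.0751 0.148 ] off [ 0.0308  0.0046 -0.0418] in tool [0.0612 0.001  0.0322]
0.022 -0.09 0.062 [ 22  36  47 131 107 132 118] latch 46
0.022 -0.06 0.058 [ 22  14  30 127  84 102 115] latch 24
0.022 -0.036 0.058 [ 15   9  16 131  73  78 119] latch 1
0.022 -0.036 0.036 [ 13   8  33 109  53  78  98] latch 9
0.022 -0.036 0.006 [10  8 60 81 29 78 71] latch 33
0.026 -0.09 0.062 [ 22  36  47 131 107 132 118] latch 46
0.026 -0.06 0.058 [ 18  17  30 127  84 102 115] latch 24
0.026 -0.036 0.058 [ 14  12  16 131  73  78 119] latch 0
0.026 -0.036 0.036 [ 12  11  33 109  53  78  98] latch 9
0.026 -0.036 0.006 [ 9 11 60 81 29 78 71] latch 33
0.03 -0.09 0.062 [ 21  36  47 131 107 132 118] latch 46
0.03 -0.06 0.058 [ 14  20  30 127  84 102 115] latch 23
0.03 -0.036 0.058 [ 14  15  16 131  73  78 119] latch 0
0.03 -0.036 0.036 [ 12  15  33 109  53  78  98] latch 8
0.03 -0.036 0.006 [ 8 14 60 81 29 78 71] latch 32
```

```bash
sed -i 's/^W=.*/W=[ch(-.14,.026,.070),ch(-.09,.026,.064),ch(-.055,.026,.058),ch(-.042,.026,.052),ch(-.038,.026,.050),ch(-.038,.026,.038)]/' t7.py
python3 - <<'E'
from t7 import *
go([list(s['tool_pos'])]+W+[ch(-.038,.026,.006)],q)
E
```

```text
17.875 [0.47735034 0.07049132 0.18975056] [-0.231  0.117  2.496  2.408  0.497 -1.137]
fk err [1.64778177e-04 5.33084811e-06 1.22147117e-04] 1.3616429508295712e-14
tilt 54.524096623949006 az 9.847464894153953 jaw el -0.2864231315486317
dial axis [0.5082 0.0751 0.148 ] off [ 0.0308  0.0046 -0.0418] in tool [0.0612 0.001  0.0322]
[0.48513723478688514, 0.05230792734226314, 0.18880000000000002] [0.011, 0.048, -0.005] dist 0.02
[0.5350775416539569, 0.04986543885248247, 0.18280000000000002] [0.119, 0.075, -0.064] dist 0.062
[0.5700357564609071, 0.04815569690963601, 0.1768] [0.197, 0.094, -0.101] dist 0.096
[0.5830202362463457, 0.047520649902293044, 0.1708] [0.231, 0.101, -0.107] dist 0.11
[0.5870154607957114, 0.047325250823110586, 0.1688] [0.242, 0.103, -0.109] dist 0.114
[0.5870154607957114, 0.047325250823110586, 0.1568] [0.26, 0.103, -0.085] dist 0.117
[ 0.21367839 -0.72704762 -3.3614122 ] 0.037282494170540845
   [0.485 0.052 0.189] [-0.3   0.13  2.48  2.3   0.52 -1.09] res 0.0 margin 0.203 maxstep/cm 0.11
   [0.535 0.05  0.183] [-0.26  0.22  2.37  2.35  0.5  -1.1 ] res 0.0 margin 0.216 maxstep/cm 0.03
   [0.57  0.048 0.177] [-0.23  0.29  2.3   2.37  0.48 -1.09] res 0.0 margin 0.197 maxstep/cm 0.04
   [0.583 0.048 0.171] [-0.23  0.32  2.27  2.39  0.48 -1.11] res 0.0 margin 0.197 maxstep/cm 0.03
   [0.587 0.047 0.169] [-0.22  0.33  2.26  2.4   0.48 -1.12] res 0.0 margin 0.199 maxstep/cm 0.01
   [0.587 0.047 0.157] [-0.22  0.36  2.27  2.45  0.51 -1.18] res 0.0 margin 0.2 maxstep/cm 0.06
   [0.587 0.047 0.125] [-0.22  0.45  2.3   2.56  0.61 -1.3 ] res 0.0 margin 0.233 maxstep/cm 0.07
```

Emit:
move_arm([
  [0.005, 0.024, -0.002, 0],
  [0.011, 0.048, -0.005, 0],
  [0.033, 0.054, -0.017, 0],
  [0.055, 0.059, -0.029, 0],
  [0.077, 0.065, -0.041, 0],
])

```text
time: 18.5
tool_pos: [0.5165, 0.0524, 0.1849]
tool_rot: [-3.134, 0.619, 0.175]
contact_force: [0.2, 0.4, -4.4]
opening: 0.0373
```

```bash
python3 t7.py
```

```text
18.5 [0.51649446 0.05243266 0.18490647] [-0.268  0.192  2.415  2.339  0.507 -1.097]
fk err [1.64616714e-04 2.57122921e-06 1.22520231e-04] 2.116631119706167e-14
tilt 54.53410108612678 az 10.019239298396887 jaw el -0.33520502293407994
dial axis [0.5442 0.0566 0.148 ] off [ 0.0278  0.0041 -0.0369] in tool [0.0559 0.001  0.0301]
[0.48513723478688514, 0.05230792734226314, 0.18880000000000002] [-0.069, -0.013, 0.037] dist 0.032
[0.5350775416539569, 0.04986543885248247, 0.18280000000000002] [0.039, 0.014, -0.022] dist 0.019
[0.5700357564609071, 0.04815569690963601, 0.1768] [0.118, 0.033, -0.059] dist 0.054
[0.5830202362463457, 0.047520649902293044, 0.1708] [0.152, 0.041, -0.065] dist 0.068
[0.5870154607957114, 0.047325250823110586, 0.1688] [0.163, 0.043, -0.067] dist 0.073
[0.5870154607957114, 0.047325250823110586, 0.1568] [0.18, 0.043, -0.043] dist 0.076
[ 0.18449317  0.3756637  -4.39660459] 0.03726625422143432
```

Emit:
move_arm([
  [0.02, 0.007, -0.011, 0],
  [0.039, 0.014, -0.022, 0],
  [0.059, 0.019, -0.031, 0],
  [0.079, 0.024, -0.041, 0],
  [0.1, 0.029, -0.05, 0],
])

```text
time: 19.12
tool_pos: [0.5619, 0.048, 0.1779]
tool_rot: [-3.134, 0.619, 0.174]
contact_force: [-0.0, -0.0, -4.3]
opening: 0.0373
```

```bash
python3 t7.py;  python3 - <<'E'
from cell import robot; import cv2
cv2.imwrite("pics/wrist8.png",robot.read_camera("wrist")[:,:,::-1])
E
```

```text
19.125 [0.56191335 0.04803322 0.17790052] [-0.241  0.275  2.314  2.358  0.485 -1.092]
fk err [1.64270475e-04 4.81111228e-06 1.23633154e-04] 1.2339144346932835e-14
tilt 54.53432155335775 az 9.975901552868432 jaw el -0.33603305123033456
dial axis [0.5852 0.0514 0.148 ] off [ 0.0233  0.0033 -0.0299] in tool [0.0481 0.0009 0.027 ]
[0.48513723478688514, 0.05230792734226314, 0.18880000000000002] [-0.168, -0.043, 0.087] dist 0.078
[0.5350775416539569, 0.04986543885248247, 0.18280000000000002] [-0.06, -0.016, 0.028] dist 0.027
[0.5700357564609071, 0.04815569690963601, 0.1768] [0.018, 0.003, -0.009] dist 0.008
[0.5830202362463457, 0.047520649902293044, 0.1708] [0.052, 0.01, -0.016] dist 0.022
[0.5870154607957114, 0.047325250823110586, 0.1688] [0.063, 0.012, -0.017] dist 0.027
[0.5870154607957114, 0.047325250823110586, 0.1568] [0.081, 0.013, 0.007] dist 0.033
[-0.00666607 -0.0473509  -4.3380855 ] 0.037339663982931294
```

View pics/wrist8.png

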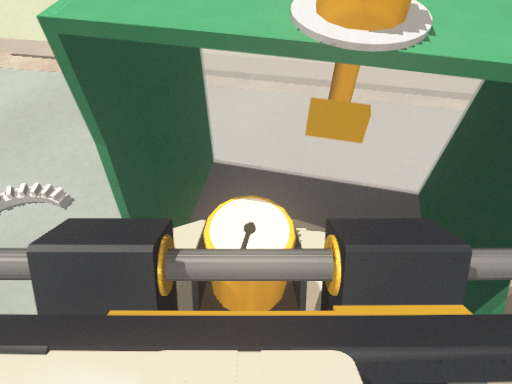

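Run:
```python
from t6 import *
T=np.array(pw['tool_from_camera'])
def wr(Rr,pos,u,v):
    qd=und(pw,u,v); d=Rr@(T[:3,:3]@np.array([qd[0],qd[1],1])); return Rr@T[:3,3]+pos,d/np.linalg.norm(d)
R1=Ro.from_euler('xyz',[-3.135,.62,.173]).as_matrix();p1=np.array([.4773,.0707,.1897])
for a,b in (((378,53),(336,138)),((357,52),(307,135)),((397,56),(366,141))):
    o1,d1=wr(R1,p1,*a);o2,d2=wr(R,s['tool_pos'],*b)
    k=np.linalg.lstsq(np.c_[d1,-d2],o2-o1,rcond=None)[0];X=(o1+k[0]*d1+o2+k[1]*d2)/2
    print((C.T@(X-O)).round(4),np.linalg.norm(o1+k[0]*d1-o2-k[1]*d2).round(4))
# roof front edge y0 point & wall positions
for uv in((70,10),(330,45),(510,68)):
    o,d=wr(R,s['tool_pos'],*uv);X=o+d*(.28-o[2])/d[2];print('roof edge',uv,(C.T@(X-O)).round(4))
```

```text
19.175 [0.56297556 0.04779325 0.17812111] [-0.241  0.277  2.312  2.359  0.485 -1.092]
fk err [1.64267569e-04 4.81754306e-06 1.23778991e-04] 3.1435624375119524e-14
tilt 54.58960981724601 az 9.95856266948108 jaw el -0.32524889056200473
dial axis [0.5865 0.0511 0.148 ] off [ 0.0235  0.0034 -0.0301] in tool [0.0484 0.0009 0.0271]
[-0.0413 -0.0019  0.2432] 0.0008
[-0.0402  0.0084  0.2418] 0.0002
[-0.0376 -0.0127  0.2407] 0.0006
roof edge (70, 10) [-0.043   0.0846  0.28  ]
roof edge (330, 45) [-0.0489  0.0064  0.28  ]
roof edge (510, 68) [-0.0504 -0.0364  0.28  ]
```

Emit:
move_arm([
  [0.016, 0.003, -0.008, 0],
  [0.033, 0.006, -0.012, 0],
  [0.049, 0.01, -0.015, 0],
  [0.059, 0.012, -0.016, 0],
  [0.059, 0.012, -0.016, 0],
])

```text
time: 19.8
tool_pos: [0.5848, 0.0473, 0.1692]
tool_rot: [-3.134, 0.619, 0.174]
contact_force: [0.7, 0.5, -4.6]
opening: 0.0376
```

```bash
python3 t7.py|tail -4;  python3 - <<'E'
from t6 import *
cv2.imwrite("pics/wrist9.png",robot.read_camera("wrist")[:,:,::-1])
im=robot.read_camera("scene")[:,:,::-1]; cv2.imwrite("pics/scene9.png",im)
cv2.imwrite("pics/s9z.png",cv2.resize(im[130:260,180:340],None,fx=4.5,fy=4.5,interpolation=cv2.INTER_CUBIC))
print('z per 1mm down in tool', (R.T@np.array([0,0,-.001])/.4).round(5))
E
```

```text
[0.5830202362463457, 0.047520649902293044, 0.1708] [-0.006, -0.001, -0.001] dist 0.002
[0.5870154607957114, 0.047325250823110586, 0.1688] [0.005, 0.001, -0.002] dist 0.002
[0.5870154607957114, 0.047325250823110586, 0.1568] [0.022, 0.001, 0.022] dist 0.013
[ 0.72344743  0.45250601 -4.55873835] 0.03759272275565774
19.8 [0.58483758 0.04728707 0.1692445 ] [-0.227  0.328  2.266  2.387  0.482 -1.11 ]
fk err [1.65383751e-04 5.76332359e-06 1.23075644e-04] 2.235494900939451e-14
tilt 54.51486547236721 az 9.988509349120758 jaw el -0.3458593343048518
dial axis [0.6026 0.0497 0.148 ] off [ 0.0178  0.0024 -0.0212] in tool [0.0385 0.0009 0.0232]
z per 1mm down in tool [1.45e-03 2.00e-05 2.04e-03]
```

View pics/wrist9.png

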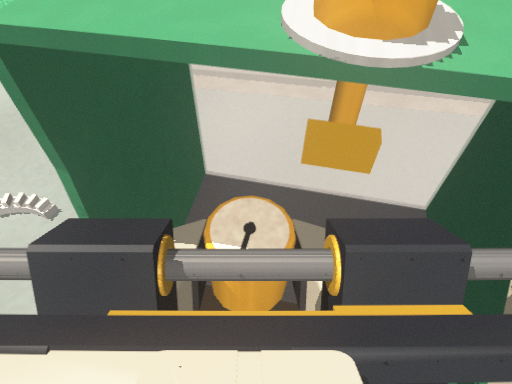

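View pics/s9z.png

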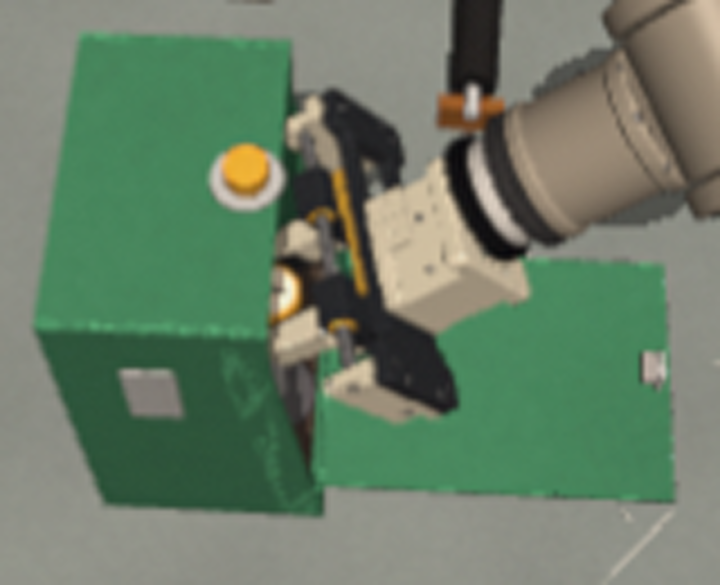

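The chest x of the gauge axis is about -40 mm, so I'll move 4 mm deeper and then lower to just above the highest possible floor.

Emit:
move_arm([
  [0.004, 0.001, -0.003, 0],
  [0.008, 0.002, -0.006, 0],
  [0.013, 0.002, 0.001, 0],
  [0.018, 0.002, 0.008, 0],
  [0.022, 0.002, 0.014, 0],
])

```text
time: 20.52
tool_pos: [0.5886, 0.0472, 0.1594]
tool_rot: [-3.134, 0.619, 0.174]
contact_force: [-0.8, 0.0, -4.7]
opening: 0.0375
```

Emit:
move_arm([
  [0, 0, 0, 0],
])

```text
time: 20.65
tool_pos: [0.5885, 0.0472, 0.1594]
tool_rot: [-3.134, 0.62, 0.174]
contact_force: [-0.4, 0.3, -4.3]
opening: 0.0374
```

```bash
cat > t8.py <<'E'
from t6 import *
a=s['tool_pos']+np.array([-.0137,-.0028,-.1188]); print('gauge chest',(C.T@(a-O)).round(4),'F',s['contact_force'].round(2))
E
python3 t8.py
```

```text
20.65 [0.58853553 0.04722792 0.15935776] [-0.224  0.358  2.266  2.428  0.503 -1.154]
fk err [1.68455660e-04 5.25635527e-06 1.20570791e-04] 3.0791024769468015e-14
tilt 54.48869831831866 az 9.990125276815634 jaw el -0.3576144979961073
dial axis [0.6    0.0485 0.148 ] off [ 0.0115  0.0013 -0.0114] in tool [0.0276 0.0009 0.0188]
gauge chest [-0.0365  0.026   0.0406] F [-0.44  0.33 -4.31]
```

Emit:
move_arm([
  [0.0022, 0, 0.0031, 0],
  [0.0044, 0, 0.0061, 0],
  [0.0044, 0, 0.0061, 0],
])

```text
time: 21.02
tool_pos: [0.5887, 0.0472, 0.1567]
tool_rot: [-3.134, 0.619, 0.174]
contact_force: [-0.4, -0.4, -4.7]
opening: 0.0374
```

Emit:
move_arm([
  [0.0015, 0, 0.002, 0],
  [0.003, 0, 0.004, 0],
])

```text
time: 21.28
tool_pos: [0.5888, 0.0472, 0.1549]
tool_rot: [-3.134, 0.619, 0.174]
contact_force: [-0.8, -0.3, -3.5]
opening: 0.0377
```

Emit:
move_arm([
  [0.0015, 0, 0.002, 0],
  [0.003, 0, 0.004, 0],
])

```text
time: 21.52
tool_pos: [0.5888, 0.0473, 0.1528]
tool_rot: [-3.134, 0.619, 0.174]
contact_force: [0.4, -0.1, -3.6]
opening: 0.0376
```

Now continuing down in 2 mm steps. The foot is at about z 34 mm with no contact yet.

Emit:
move_arm([
  [0.0015, 0, 0.002, 0],
  [0.003, 0, 0.004, 0],
])

```text
time: 21.78
tool_pos: [0.5889, 0.0473, 0.1508]
tool_rot: [-3.134, 0.619, 0.174]
contact_force: [0.7, 0.0, -4.4]
opening: 0.0373
```

Emit:
move_arm([
  [0.0015, 0, 0.002, 0],
  [0.003, 0, 0.004, 0],
])

```text
time: 22.02
tool_pos: [0.5889, 0.0473, 0.1488]
tool_rot: [-3.134, 0.619, 0.174]
contact_force: [-0.3, -0.4, -4.4]
opening: 0.0373
```

Emit:
move_arm([
  [0.0015, 0, 0.002, 0],
  [0.003, 0, 0.004, 0],
])

```text
time: 22.28
tool_pos: [0.5891, 0.0474, 0.147]
tool_rot: [-3.134, 0.619, 0.174]
contact_force: [-0.1, 0.2, -0.1]
opening: 0.0375
```

The force went from -4.4 to -0.1 N at foot z of about 28 mm, so I have contact. I'll hold and confirm.

Emit:
move_arm([
  [0, 0, 0, 0],
  [0, 0, 0, 0],
])

```text
time: 22.52
tool_pos: [0.589, 0.0473, 0.147]
tool_rot: [-3.134, 0.619, 0.174]
contact_force: [-0.0, 0.9, -2.5]
opening: 0.0377
```

```bash
python3 t8.py | tail -1;  python3 - <<'E'
from cell import robot; import cv2
cv2.imwrite("pics/wrist10.png",robot.read_camera("wrist")[:,:,::-1])
E
```

```text
gauge chest [-0.036   0.0261  0.0282] F [-0.05  0.89 -2.51]
```

View pics/wrist10.png

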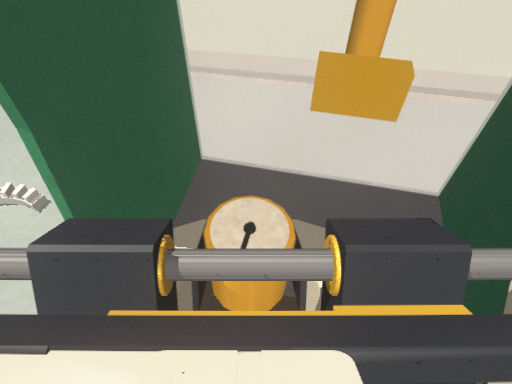

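Emit:
move_arm([
  [0.0007, 0, 0.001, 0],
  [0.0007, 0, 0.001, 0],
])

```text
time: 22.82
tool_pos: [0.5893, 0.0474, 0.147]
tool_rot: [-3.135, 0.617, 0.174]
contact_force: [-0.4, 0.9, 0.0]
opening: 0.0376
```

Emit:
move_arm([
  [0.0007, 0, 0.001, 0],
  [0.0007, 0, 0.001, 0],
])

```text
time: 23.08
tool_pos: [0.5896, 0.0475, 0.1469]
tool_rot: [-3.135, 0.616, 0.174]
contact_force: [-1.4, 1.6, 5.6]
opening: 0.0374
```

Firm contact at foot z of about 28 mm. I'll ease back half a millimetre so the foot only rests.

Emit:
move_arm([
  [-0.0009, 0, -0.0012, 0],
  [-0.0009, 0, -0.0012, 0],
])

```text
time: 23.32
tool_pos: [0.5892, 0.0474, 0.1469]
tool_rot: [-3.135, 0.618, 0.174]
contact_force: [-1.2, 0.8, 4.4]
opening: 0.0373
```

Emit:
move_arm([
  [-0.0006, 0, -0.0008, 0],
  [-0.0006, 0, -0.0008, 0],
])

```text
time: 23.58
tool_pos: [0.589, 0.0473, 0.1469]
tool_rot: [-3.134, 0.619, 0.174]
contact_force: [0.4, 0.6, 3.4]
opening: 0.0377
```

Emit:
move_arm([
  [-0.0005, 0, -0.0007, 0],
  [-0.0005, 0, -0.0007, 0],
])

```text
time: 23.82
tool_pos: [0.5888, 0.0473, 0.1469]
tool_rot: [-3.134, 0.62, 0.174]
contact_force: [0.8, 0.1, 1.4]
opening: 0.0373
```

Emit:
move_arm([
  [0, 0, 0, 0],
  [0, 0, 0, 0],
], squeeze=4)

```text
time: 24.08
tool_pos: [0.5887, 0.0474, 0.1469]
tool_rot: [-3.134, 0.62, 0.174]
contact_force: [-0.6, 1.2, -0.0]
opening: 0.0378
```

```bash
python3 t8.py | tail -1;  python3 - <<'E'
from cell import robot; import cv2
cv2.imwrite("pics/wrist11.png",robot.read_camera("wrist")[:,:,::-1])
E
```

```text
gauge chest [-0.0363  0.0261  0.0281] F [-0.6   1.17 -0.04]
```

View pics/wrist11.png

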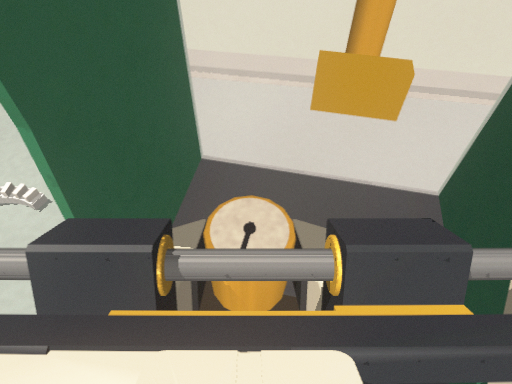

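Force is near zero and the gauge is resting. I'll release with a partial opening of about 58 mm so the fingers stay clear of the left wall.

Emit:
move_arm([
  [0, 0, 0, 0],
  [0, 0, 0, 0],
  [0, 0, 0, 0],
  [0, 0, 0, 0],
], gripper=0.37)

```text
time: 24.62
tool_pos: [0.589, 0.0472, 0.1472]
tool_rot: [-3.134, 0.619, 0.174]
contact_force: [1.0, -0.6, -0.0]
opening: 0.0576
```

```bash
python3 t8.py | tail -1;  python3 - <<'E'
from cell import robot; import cv2
cv2.imwrite("pics/wrist12.png",robot.read_camera("wrist")[:,:,::-1])
E
```

```text
gauge chest [-0.0361  0.026   0.0284] F [ 1.02 -0.56 -0.03]
```

View pics/wrist12.png

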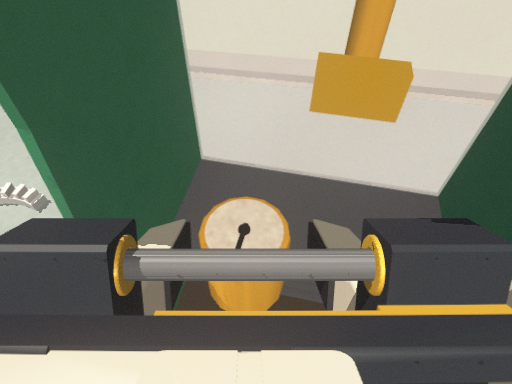

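Run:
```python
from t6 import *
Rc=C.T@R; BF=np.vstack([clr.BODY,box(-.066,0,.050,.0095)])
clr.BODY=BF
for d in(0,.02,.04,.06,.08,.12):
    t=C.T@(s['tool_pos']-d*R[:,0]-O); q=BF@Rc.T+t
    print(d,clear(t,Rc)[1],'latch',round(sd(q,np.array([-.045,-.016,.236]),np.array([-.012,.016,.275])).min()*1e3))
go([list(s['tool_pos']),(s['tool_pos']-.06*R[:,0]).tolist(),(s['tool_pos']-.14*R[:,0]).tolist()],q:=s['qpos'])
```

```text
24.675 [0.58897299 0.04727465 0.14726324] [-0.224  0.391  2.276  2.478  0.538 -1.211]
fk err [1.72732755e-04 4.32004911e-06 1.16959094e-04] 2.3610452159113176e-14
tilt 54.53941129787364 az 9.972827733835794 jaw el -0.3330908396073889
dial axis [0.5928 0.0472 0.148 ] off [ 0.0038 -0.0001  0.0007] in tool [0.0142 0.0008 0.0135]
0 [ 11  11  39 102  45  76  90] latch 17
0.02 [ 14  12  39 110  63  92  98] latch 19
0.04 [ 18  13  39 121  82 108 108] latch 33
0.06 [ 21  30  41 132 102 124 119] latch 45
0.08 [ 33  47  50 144 121 140 131] latch 45
0.12 [ 63  50  74 171 160 172 154] latch 61
   [0.541 0.039 0.182] [-0.29  0.24  2.36  2.29  0.51 -1.06] res 0.0 margin 0.229 maxstep/cm 0.05
   [0.477 0.028 0.228] [-0.43 -0.01  2.44  1.83  0.5  -0.67] res 0.0 margin 0.21 maxstep/cm 0.08
```

The retreat along the tool axis is clear.

Emit:
move_arm([
  [-0.02, 0, 0, 0],
  [-0.05, 0, 0, 0],
  [-0.085, 0, 0, 0],
  [-0.12, 0, 0, 0],
  [-0.155, 0, 0, 0],
])

```text
time: 25.3
tool_pos: [0.5382, 0.0385, 0.1838]
tool_rot: [-3.135, 0.619, 0.174]
contact_force: [0.2, 0.1, 0.5]
opening: 0.0578
```

Emit:
move_arm([
  [-0.04, 0, 0, 0],
  [-0.08, 0, 0, 0],
  [-0.12, 0, 0, 0],
  [-0.16, 0, 0, 0],
  [-0.2, 0, 0, 0],
])

```text
time: 25.92
tool_pos: [0.4739, 0.0273, 0.2301]
tool_rot: [-3.135, 0.619, 0.174]
contact_force: [0.3, -0.4, 0.4]
opening: 0.0578
```

```bash
python3 t8.py | tail -1;  python3 - <<'E'
from cell import robot; import cv2
cv2.imwrite("pics/wrist13.png",robot.read_camera("wrist")[:,:,::-1])
cv2.imwrite("pics/scene13.png",robot.read_camera("scene")[:,:,::-1])
E
```

```text
gauge chest [-0.15    0.0005  0.1113] F [ 0.3  -0.36  0.36]
```

View pics/wrist13.png

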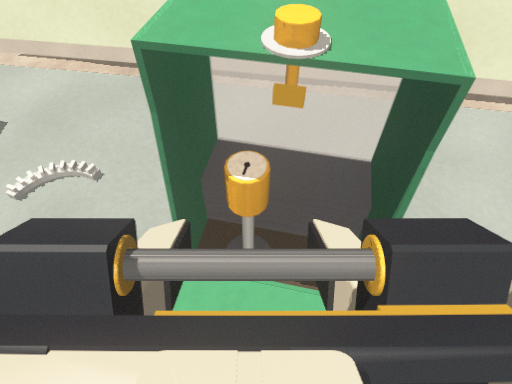

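View pics/scene13.png

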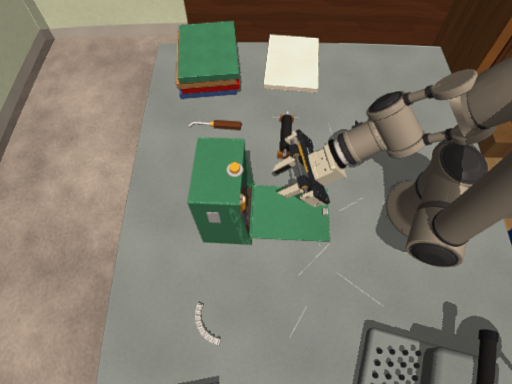

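Run:
```python
from t6 import *
X=wplane(s,pw,247.5,166,.1762); print('dial chest',(C.T@(X-O)).round(4))
T=np.array(pw['tool_from_camera'])
def pj(X):
    t=R.T@(np.array(X)-s['tool_pos']);c=T[:3,:3].T@(t-T[:3,3]);x,y=c[:2]/c[2];f=1+pw['k1']*(x*x+y*y);return round(pw['fx']*x*f+pw['cx'],1),round(pw['fy']*y*f+pw['cy'],1)
print('column mid exp',pj([X[0],X[1],.028+.08]),'foot top exp',pj([X[0],X[1],.036]),'head bottom',pj([X[0],X[1],.130]))
a=cv2.imread("pics/scene0.png").astype(int);b=cv2.imread("pics/scene13.png").astype(int)
for n,(x0,y0,x1,y1) in dict(roll=(274,110,296,162),iron=(186,116,246,132),guide=(190,298,224,348)).items():
    print(n,np.abs(a[y0:y1,x0:x1]-b[y0:y1,x0:x1]).mean().round(2), (np.abs(a[y0:y1,x0:x1]-b[y0:y1,x0:x1]).max(2)>60).sum())
im=cv2.imread("pics/wrist13.png")[120:260,190:310];cv2.imwrite("pics/w13z.png",cv2.resize(im,None,fx=4.5,fy=4.5,interpolation=cv2.INTER_CUBIC))
im=cv2.imread("pics/scene13.png")[100:220,180:340];cv2.imwrite("pics/s13z.png",cv2.resize(im,None,fx=4.5,fy=4.5,interpolation=cv2.INTER_CUBIC))
```

```text
26.025 [0.47396803 0.02709457 0.23057466] [-0.435 -0.025  2.438  1.811  0.5   -0.65 ]
fk err [ 1.41596159e-04 -1.35476193e-06  1.36043387e-04] 2.356627246945604e-14
tilt 54.62305935983533 az 9.86388087229896 jaw el -0.23904583150052927
dial axis [0.531  0.0362 0.148 ] off [ 0.0571  0.0091 -0.0826] in tool [0.1065 0.0011 0.0502]
dial chest [-0.0369  0.0266  0.1762]
column mid exp (np.float64(247.9), np.float64(215.4)) foot top exp (np.float64(248.2), np.float64(252.9)) head bottom (np.float64(247.8), np.float64(201.3))
roll 16.81 170
iron 1.36 0
guide 1.54 0
```

View pics/w13z.png

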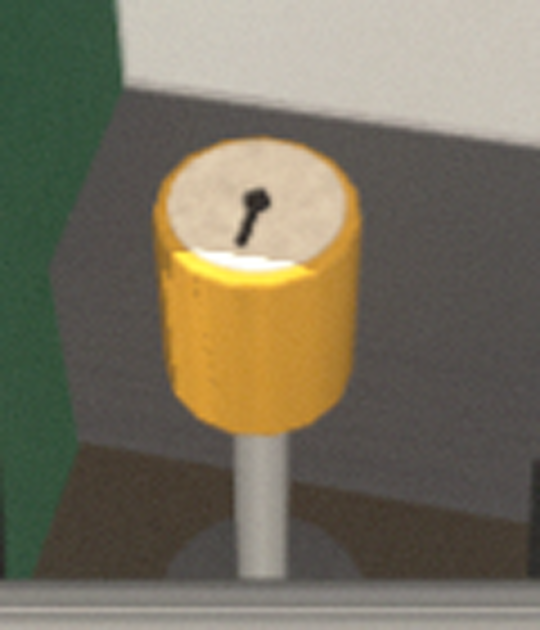

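View pics/s13z.png

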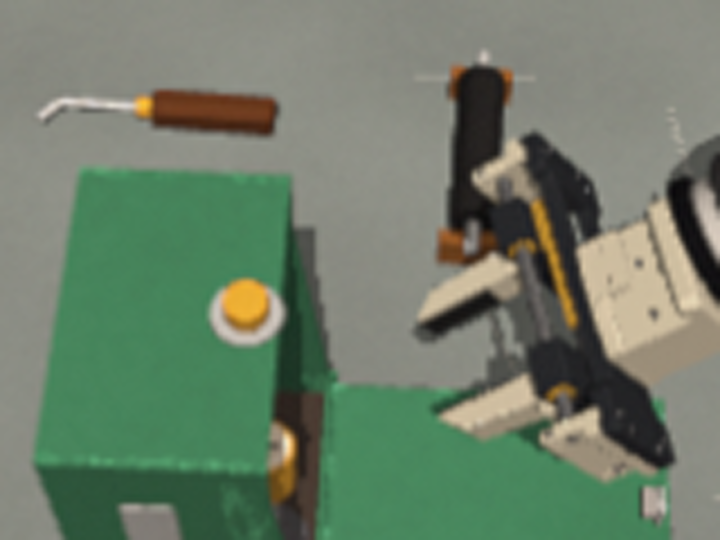

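The gauge stands upright in the bay with its foot flat; the dial is at chest (-37, +27). I'll move a bit farther off for an unobstructed final check.

Emit:
move_arm([
  [-0.03, -0.03, -0.03, 0],
  [-0.06, -0.07, -0.06, 0],
  [-0.08, -0.1, -0.09, 0],
  [-0.08, -0.1, -0.09, 0],
])

```text
time: 26.52
tool_pos: [0.4633, 0.0664, 0.2787]
tool_rot: [-3.136, 0.617, 0.176]
contact_force: [-0.6, 0.7, -0.0]
opening: 0.0578
```

Run:
```python
from w import *
cv2.imwrite("pics/wrist14.png",robot.read_camera("wrist")[:,:,::-1])
im=robot.read_camera("scene")[:,:,::-1];cv2.imwrite("pics/scene14.png",im)
a=cv2.imread("pics/scene0.png").astype(int);b=im.astype(int)
for n,(x0,y0,x1,y1) in dict(roll=(274,110,296,162),iron=(186,116,246,132),guide=(190,298,224,348)).items():
    d=np.abs(a[y0:y1,x0:x1]-b[y0:y1,x0:x1]);print(n,d.mean().round(2),(d.max(2)>60).sum())
h=np.vstack([cv2.imread("pics/wrist14.png")[:260],im[90:290,:]]);cv2.imwrite("pics/f14.png",h)
print(s['contact_force'])
```

```text
26.525 [0.46332164 0.06643786 0.27874922] [-0.273 -0.173  2.365  1.453  0.364 -0.14 ]
fk err [1.17960315e-04 1.53661362e-05 1.46061476e-04] 2.570283912654997e-14
tilt 54.6753003107595 az 10.058657445862782 jaw el -0.24943750356083585
roll 6.5 22
iron 1.73 0
guide 2.03 0
[-0.62027392  0.65140258 -0.00268693]
```

View pics/f14.png

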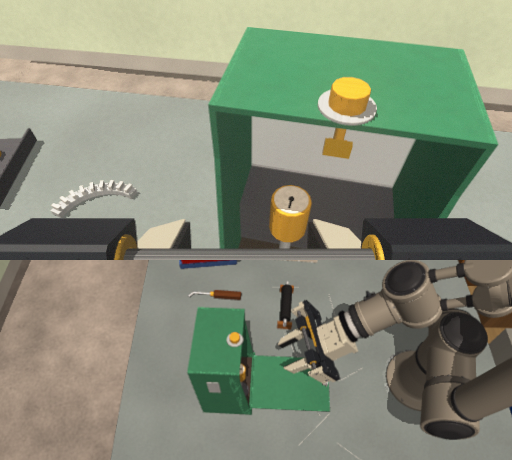

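The gauge is standing in the bay, the hatch is fully open and the robot touches nothing. The bystanders are in place; the small roll difference is gripper overlap in the image. Handing in.

```bash
python3 -c "
from cell import robot
print(robot.hand_in())"
```

```text
the job is handed in; nothing more can be done
None
```

I pressed the lock at about 6.4 N and the front dropped fully open by itself. I then put the gauge away in the bay and handed in at about 26.6 s.

- **Carrying:** The moves offer no tilt command. I leaned the tool to about 54.5° by pushing repeatedly past the arm's reach. That is steeper than the suggested 30 to 45°, because the 190 mm wide gripper body would otherwise hit the side walls by my calculation. I carried the gauge upright by its head at about 0.08 m/s.
- **Setting down:** I found the bay floor at about z 28 mm. The peak was about 5.6 N net upward, so about 10 N on the floor including the gauge's weight. I eased back to about zero before releasing.
- **Last checks:** The gauge stands upright at chest x -37, y +27 mm, the front is open, and contact force is about zero. The bending iron and typebar guide show no change between the first and last pictures. The feed roll looks in place, but the gripper covered part of it in the last picture, so the picture comparison is not fully clean there.
- **Doubt:** While I built up the tilt, joint 3 read about 0.036 to 0.038 rad, against its stated lower limit of 0.04. I don't know whether the judging tolerates that.

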